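# Stand up the fallen specimen jar, then hold the heater hood at its balance point

## Robot

A 7-joint arm with a two-finger parallel gripper is mounted at the origin on the work surface. World frame = base frame: x ahead of the robot, y to its left, z up, the work surface at z = 0. Lengths are in m, angles in rad, forces in N, time in s.
With the tool pointing down it reaches from about 0.425 to 0.825 m from the base axis. Payload 3.6 kg.
Tool frame: the origin (TCP) lies midway between the tips of the shut fingers; the grasp point (between the pads) lies 19 mm behind it; z points along the fingers, y is the direction in which the jaws open and shut (so a half turn about z gives the same grasp; the last joint's range is limited). The gripper opens to 85 mm and grips with 20 to 120 N. Pads are 22 mm wide; open, the fingers measure 114 mm over their backs; the gripper's body (76 mm by 85 mm) begins 54 mm behind the grasp point. The pads swing forward as they close: fully open they stand 13 mm farther back than shut.
Start: joints at [1.308, 0.615, -0.013, 1.423, 0.008, 1.103, -0.04], TCP at [0.152, -0.632, 0.231] pointing down, gripper open.
Joint ranges: [-3.12, 3.12], [-0.3, 2.06], [-1.34, 1.32], [0.26, 2.42], [-1.36, 4.5], [0.01, 1.98], [-2.84, 2.84]. Speed limits (rad/s): [2.79, 2.79, 3.14, 3.14, 3.14, 3.14, 3.14].

## Interface

Orientations are given as a unit quaternion [x, y, z, w].
In Python, from cell import manip gives the robot as it stands.
- The arm moves only by the tool play_rows, never from a script. Its argument "deltas" is a list of rows, each an object with "gripper": the finger opening in m, from 0 to 0.0854; "offset": the shift along the tool's x, y, z in m, a list of three; "delta_rot": the turn, a rotation vector about the tool's x, y, z in degrees, a list of three. A call has 1 to 10 rows; each row shifts and turns the commanded pose from where the row before left it, along the tool's axes as they then stand; what a row does not reach is not made up. A row lasts 1/8 s, in which the tool goes at most 62.5 mm and 10.7 degrees, less where a joint would pass 70% of its speed; a pose out of reach is approached as far as the arm can. A call with a gripper value outside its range is refused whole. The fingers move at their own pace and stop on an object; the grip force is fixed at half the most. Time passes only in rows, so rows that do not move let the fingers close. It gives the time, the measured TCP pose, the force and the opening at its end, in the units of the state.
- manip.sense(): the state, without advancing time (a new reading comes with each control period).
- manip.camera(name): name is "scene" or "top" or "wrist"; returns the picture (384x512x3 uint8, red, green, blue); there is no depth.
- manip.get_calibration(name): a dict with "fx", "fy", "cx", "cy" (pixels), "k1" (the pictures are not rectified: a ray, as slopes to the right and down, at radius r is drawn at 1 + k1 r^2 times it, then the intrinsics apply), "view" (4x4, takes a point from world to camera coordinates). Camera axes: x right, y down, z forward; pixel columns grow to the right and rows downward; lengths in m; the calibration is good to about 2 mm. A picture is of the moment at which its call begins: read the wrist's pose just before it. get_calibration takes no time and is no camera call; for the wrist camera it gives the pose at the moment of the call.
- manip.sign_off(): hands the job in, once; it reports no verdict.
The state is a dict: "clock": time; "q": joint angles; "dq": joint speeds; "tau": joint torques, N m; "tool_pos": TCP position; "ee_rot": TCP orientation; "contact_force": force on the tool from outside, world axes, zero at the start; "moment": the same for the moment, N m; "gripper_width": finger opening in m.
Only numpy, scipy, OpenCV 4.12 (cv2) and the standard library are available. Lean on these libraries where they do the work, as an engineer would, in place of code of your own. Each camera call takes 0.05 s, during which the arm holds its last target.

## Task

I am about to load these specimen jars into the block heater and need both hands for it. Stand the fallen jar upright in its lane again without disturbing its neighbours or anything else on the bench and let go of it, then take the heater's hood by its bar handle and swing it up to the point where it balances over its hinge. The hood has no stay, so do not let it drop or go over backwards: finish while you are still gripping the handle and holding the hood still at its balance point.

Things in the scene. Friction and masses are not known exactly. Their poses are not given: they have to be found in the camera images.
- jar: The fallen specimen jar: straw-coloured with white paper band and yellow screw cap, a plain cylinder 42 mm in diameter, 66 mm long over the cap, 60 to 120 g. Origin at its middle, on its axis; z points from base to cap. It starts lying along the lane, cap to the lane's +y end, in one of the lane's three places (about 135 mm apart); upright jars stand in the other two.
- cap (a point): Centre of the top of the fallen jar's yellow cap, 33 mm from the jar's middle along its axis.
- jar_a: Upright jar standing in the lane, same size and look as the fallen one; origin at its middle, 33 mm over the lane floor. To be left alone.
- jar_b: The other upright jar standing in the lane, same size and look; origin at its middle, 33 mm over the lane floor. To be left alone.
- lane: The jar lane: fixed blue plate 70 mm (x) by 400 mm (y), with steel rails along both sides and across both ends. Origin under its centre on the bench; the lane runs along y. Floor 6 mm over the bench, 50 mm wide (x) and 390 mm long (y) inside the rails, which are 4 mm thick and stand 7 mm above the floor. The jar may stand anywhere in the lane.
- hood (a joint): Angle of the hood about its hinge, rad: 0 shut (the start), growing as the handle end rises; back stop 2.0. Almost no friction, no spring or stay. Hood and handle weigh 0.45 to 0.75 kg; their centre of mass lies on the line from hinge pin to handle bar, so it balances at 1.51 (a little short of upright), the bar straight above the pin. Below that it falls shut, beyond it it falls back.
- handle (a point): Black round bar handle of the hood, 12 mm in diameter, 130 mm long, level, parallel to the hinge, on two posts 112 mm apart, its axis 45 mm in front of the hood's front edge. Origin at the bar's middle, y along the bar; the frame turns with the hood; shut, x points level to the hinge. Shut, the bar is 149 mm over the bench, 39 mm above the case. It may turn between the fingers as the hood swings.
- hinge (a point): Middle of the hood's hinge pin at the heater's back, 137 mm over the bench; shut, the bar is 200 mm in front of it and 12 mm higher (200 mm away at any angle). Its frame is the heater's: y along the pin, x level from the heater's front to its back.
- heater: The block heater: fixed white case 230 mm (x) by 250 mm (y) by 110 mm high, sloped control panel in front, grey hood (150 by 210 mm, 44 mm high, clear window) hinged at the back. Origin on the bench at mid-width, 75 mm behind its front face; the front with the handle looks to its -x.
- dish: Single red culture dish, 90 mm in diameter, 15 mm high, near the middle of the bench, behind the gap between lane and heater; origin under its centre. To be left alone.
- stack_a: Stack of six red culture dishes at the back, 90 mm in diameter and 90 mm high; origin under its centre. To be left alone.
- stack_b: Stack of four dark culture dishes at the back, 90 mm in diameter and 60 mm high; origin under its centre. To be left alone.
- swabs: Clear beaker 72 mm in diameter, 90 mm high, with wooden swab sticks reaching to 140 mm, at the back; origin under its centre. To be left alone.
- stain: Small amber bottle with a red cap, 38 mm in diameter, 85 mm high, at the back; origin under its centre. To be left alone.
There are look-alikes about, which are no part of the job. Leave any purple or turquoise look-alike of the jar alone.

How it is judged:
By the outcome, as a careful person would: the job done as asked, in the order asked, and still so for the second after the job is handed in, while the arm keeps its last pose, push and grip.
It also fails if it takes over 59 s, if anything falls off the work surface, if the arm or the gripper's body presses on something with over 40 N, if the wrist force passes 120 N, or if a joint passes its speed limit or range.

## Working session

There is one attempt and no reset: what is moved stays moved. The work goes in short steps, Python scripts to look and compute and a tool call to move; the robot and the scene stay as the last step left them, time stands still between calls to the robot, and variables do not carry over. Pictures are saved under pics/ and viewed, and the job is handed in when it is done.

Besides the shell and the picture viewer there is one more tool, called after "Request:" in YAML: its name, and indented under it one key for each argument. play_rows: Moves the arm, as the interface text tells. Its arguments: {"type":"object","properties":{"deltas":{"type":"array"}},"required":["deltas"]}

```bash
mkdir -p pics; ls
python3 - <<'E'
from cell import manip
import cv2
s=manip.sense()
for k,v in s.items(): print(k,v)
for n in("scene","top"):
    im=manip.camera(n); cv2.imwrite(f"pics/{n}0.png",im[:,:,::-1])
    print(n,manip.get_calibration(n))
E
```

```text
pics
clock 0.0
q [ 1.30846639  0.61592258 -0.01259082  1.42492245  0.00809038  1.10340724
 -0.04039472]
dq [ 0.00077156 -0.00031503 -0.00064667  0.00077911  0.00084847  0.00105031
 -0.00132924]
tau [ 3.71647639e-04 -4.69216239e+01  2.58890809e-01 -1.71034455e+01
  9.91331530e-03  9.47592227e-03  3.92863853e-06]
tool_pos [ 0.15168836 -0.63125292  0.23012824]
ee_rot [ 9.93052485e-01  1.17665028e-01 -1.75737071e-04 -1.29286189e-03]
contact_force [-0.0143171  -0.27028567 -0.33705289]
moment [ 0.00016775 -0.01397252  0.01630495]
gripper_width 0.08551289849762773
scene {'fx': 433.6941528531211, 'fy': 433.6941528531211, 'cx': 256.6047880655369, 'cy': 194.16127642137013, 'k1': 0.026953465958504626, 'view': array([[-0.61330079,  0.78984496, -0.00265937,  0.35118586],
       [ 0.67448378,  0.52196686, -0.52213239, -0.3279167 ],
       [-0.41101554, -0.32201791, -0.8528603 ,  1.43560759],
       [ 0.        ,  0.        ,  0.        ,  1.        ]])}
top {'fx': 463.9914868120789, 'fy': 463.9914868120789, 'cx': 259.4062777567707, 'cy': 192.6454873835524, 'k1': -0.132865084721471, 'view': array([[ 0.02455215, -0.99965526,  0.00930293, -0.02708331],
       [-0.99768884, -0.0250915 , -0.06314587,  0.593423  ],
       [ 0.06335752, -0.00773107, -0.99796095,  1.43777413],
       [ 0.        ,  0.        ,  0.        ,  1.        ]])}
```

View pics/scene0.png

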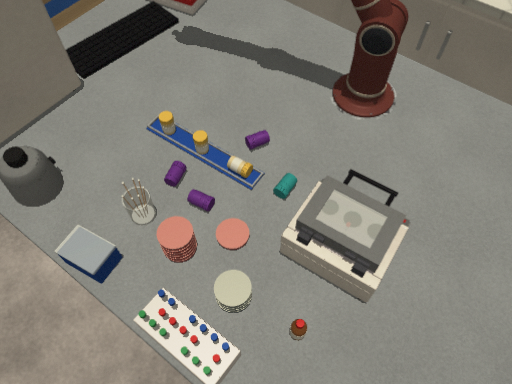

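View pics/top0.png

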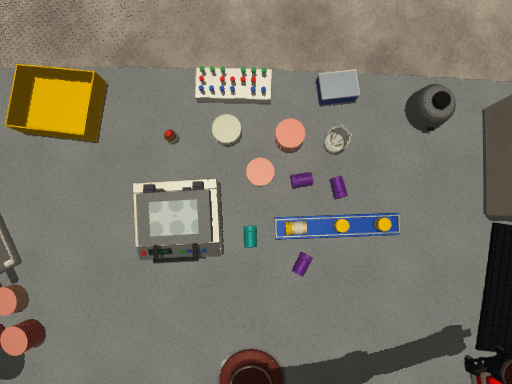

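The top view has the robot base at (250,380) and the lane at (337,226), with upright jars at (342,226) and (384,225). Candidates for the fallen jar are:
- straw jar with a yellow cap, lying in the lane at (296,228)
- purple look-alikes at (302,180), (339,187) and (302,264)
- turquoise look-alike at (250,236)

The description fits the one at (296,228). Next I'll check it in a close crop.

```bash
cat > h.py <<'E'
import numpy as np, cv2
def ray(c,u,v):
    K=np.array([[c['fx'],0,c['cx']],[0,c['fy'],c['cy']],[0,0,1]])
    d=cv2.undistortPoints(np.array([[[u,v]]],float),K,np.array([c['k1'],0,0,0.]))[0,0]
    V=c['view'];R=V[:3,:3];t=V[:3,3]
    return -R.T@t, R.T@np.array([d[0],d[1],1])
def atz(c,u,v,z):
    o,d=ray(c,u,v); return o+d*(z-o[2])/d[2]
def proj(c,P):
    K=np.array([[c['fx'],0,c['cx']],[0,c['fy'],c['cy']],[0,0,1]])
    V=c['view'];P=np.atleast_2d(np.array(P,float))
    r=cv2.Rodrigues(V[:3,:3])[0]
    return cv2.projectPoints(P,r,V[:3,3],K,np.array([c['k1'],0,0,0.]))[0][:,0]
def tri(obs):
    A=np.zeros((3,3));b=np.zeros(3)
    for c,u,v in obs:
        o,d=ray(c,u,v);d=d/np.linalg.norm(d);M=np.eye(3)-np.outer(d,d);A+=M;b+=M@o
    return np.linalg.solve(A,b)
E
python3 - <<'E'
import cv2
t=cv2.imread('pics/top0.png');s=cv2.imread('pics/scene0.png')
cv2.imwrite('pics/tl0.png',cv2.resize(t[205:250,265:410],None,fx=5.5,fy=5.5,interpolation=cv2.INTER_CUBIC))
cv2.imwrite('pics/th0.png',cv2.resize(t[170:270,125:230],None,fx=6,fy=6,interpolation=cv2.INTER_CUBIC))
cv2.imwrite('pics/sh0.png',cv2.resize(s[165:295,275:415],None,fx=4.5,fy=4.5,interpolation=cv2.INTER_CUBIC))
cv2.imwrite('pics/sl0.png',cv2.resize(s[105:190,140:270],None,fx=6,fy=6,interpolation=cv2.INTER_CUBIC))
E
```

```text
(no output)
```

View pics/tl0.png

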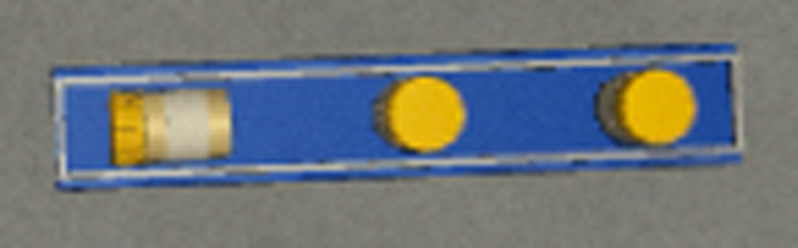

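View pics/th0.png

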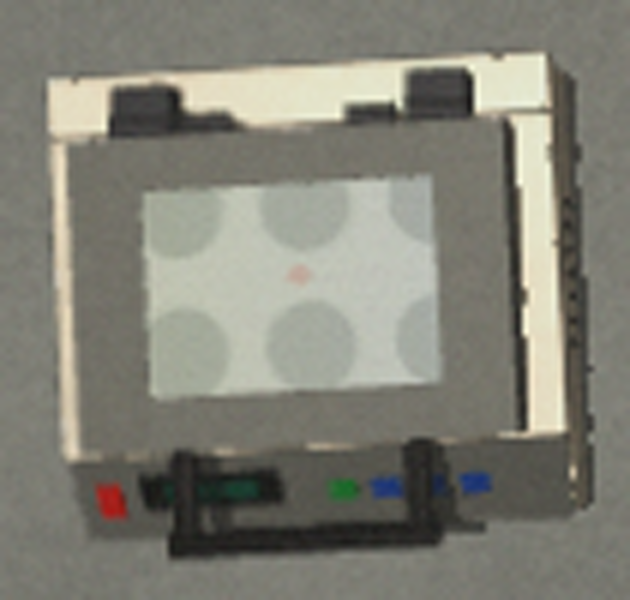

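View pics/sh0.png

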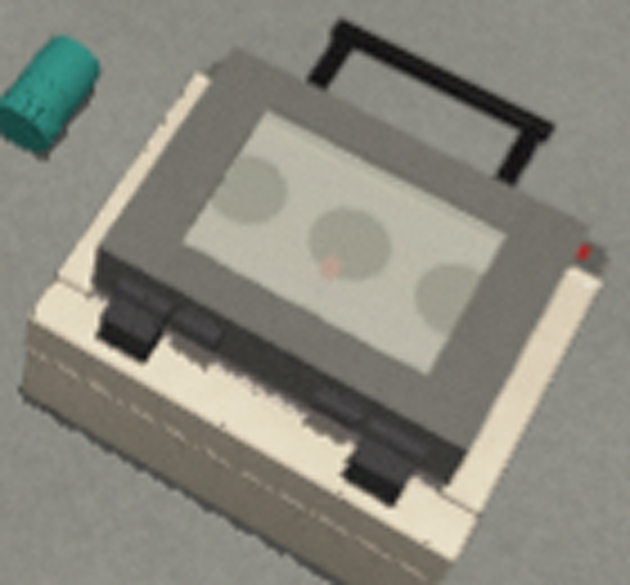

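View pics/sl0.png

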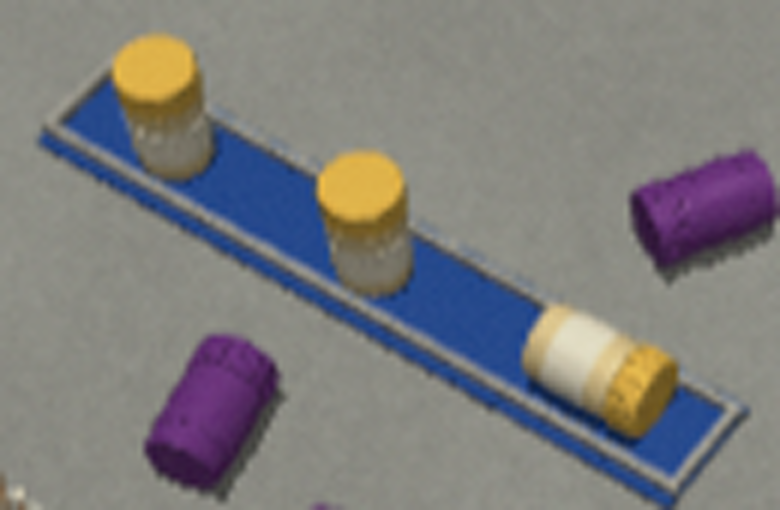

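The close crop shows the straw jar with its white band lying at the +y end, cap toward +y. In the top picture the cap end is at about (285,228) and the base end at about (307,227). The heater handle bar is at about (153,261)–(199,260).

Run:
```python
from cell import manip
from h import *
np.set_printoptions(precision=4,suppress=True)
ct=manip.get_calibration('top');cs=manip.get_calibration('scene')
def px(X,Y,s,ox,oy): return (X+.5)/s-.5+ox,(Y+.5)/s-.5+oy
L=lambda X,Y:px(X,Y,5.5,265,205); H=lambda X,Y:px(X,Y,6,125,170)
SH=lambda X,Y:px(X,Y,4.5,275,165); SL=lambda X,Y:px(X,Y,6,140,105)
# rails top centre corners (z=.013)
for n,p in dict(TL=(61,82),BL=(64,175),TR=(739,57),BR=(740,150)).items(): print('rail',n,atz(ct,*L(*p),.013))
for n,p in dict(TL=(743,407),BL=(675,483),TR=(108,75),BR=(52,127)).items(): print('rail scene',n,atz(cs,*SL(*p),.013))
for n,p in dict(capT=(112,91),capB=(116,166),bT=(228,90),bB=(229,157)).items(): print('jar',n,atz(ct,*L(*p),.027))
for p in[(428,114),(658,107)]: print('up',atz(ct,*L(*p),.072))
for p in[(361,186),(158,68)]: print('up sc',atz(cs,*SL(*p),.072))
# handle
for p in[(171,546),(440,533)]: print('bar top',atz(ct,*H(*p),.149))
for p in[(341,30),(547,130)]: print('bar sc',atz(cs,*SH(*p),.149))
for n,p in dict(left=(73,136),right=(505,118),fl=(77,460),fr=(525,432)).items(): print('hood',n,atz(ct,*H(*p),.155))
for n,p in dict(bl=(47,78),br=(547,54),).items(): print('case',n,atz(ct,*H(*p),.11))
# others
for n,(u,v,z) in dict(dish=(260,172,.015),turq=(250,236,.04),purp=(302,264,.03),purp2=(302,180,.03),p3=(339,187,.03),stA=(290,135,.09),stB=(227,129,.06),stain=(170,135,.085),swab=(338,139,.09)).items(): print(n,atz(ct,u,v,z))
print(manip.get_calibration('wrist'))
```

```text
rail TL [ 0.511  -0.0656  0.013 ]
rail BL [ 0.458  -0.0685  0.013 ]
rail TR [ 0.5342 -0.4594  0.013 ]
rail BR [ 0.4803 -0.4606  0.013 ]
rail scene TL [ 0.4543 -0.0668  0.013 ]
rail scene BL [ 0.5088 -0.0658  0.013 ]
rail scene TR [ 0.4909 -0.4587  0.013 ]
rail scene BR [ 0.5341 -0.4565  0.013 ]
jar capT [ 0.5065 -0.094   0.027 ]
jar capB [ 0.4642 -0.0972  0.027 ]
jar bT [ 0.5086 -0.1598  0.027 ]
jar bB [ 0.4707 -0.1612  0.027 ]
up [ 0.4977 -0.2659  0.072 ]
up [ 0.5041 -0.395   0.072 ]
up sc [ 0.497  -0.2667  0.072 ]
up sc [ 0.5028 -0.3962  0.072 ]
bar top [0.3838 0.2873 0.149 ]
bar top [0.3939 0.1589 0.149 ]
bar sc [0.3921 0.16   0.149 ]
bar sc [0.3805 0.2825 0.149 ]
hood left [0.5776 0.3401 0.155 ]
hood right [0.5913 0.1332 0.155 ]
hood fl [0.4235 0.3325 0.155 ]
hood fr [0.4431 0.1193 0.155 ]
case bl [0.6086 0.3661 0.11  ]
case br [0.6264 0.1181 0.11  ]
dish [ 0.6595 -0.0126  0.015 ]
turq [0.4581 0.0135 0.04  ]
purp [ 0.3749 -0.1497  0.03  ]
purp2 [ 0.6362 -0.1444  0.03  ]
p3 [ 0.6172 -0.2613  0.03  ]
stA [ 0.7661 -0.0998  0.09  ]
stB [0.7855 0.0928 0.06  ]
stain [0.7582 0.2639 0.085 ]
swab [ 0.7582 -0.2458  0.09  ]
{'fx': 302.07277513790524, 'fy': 302.07277513790524, 'cx': 250.7643860254357, 'cy': 191.25521807714395, 'k1': -0.04387424946438364, 'view': array([[ 0.2328, -0.9725, -0.0026, -0.6481],
       [-0.9304, -0.2235,  0.2904, -0.0367],
       [-0.283 , -0.0652, -0.9569,  0.3793],
       [ 0.    ,  0.    ,  0.    ,  1.    ]])}
```

Positions from the two fixed views agree to about 2 mm:
- **Jar:** middle near (0.488, -0.128, 0.027), 66 mm long.
- **Lane:** yaw about +3.3°, upright jars 130–138 mm apart.
- **Handle:** middle near (0.388, 0.222, 0.149), heater yaw about 4.3°.

I'll move to a hover over the jar first.

Request:
play_rows:
  deltas:
    - {"gripper": 0.085, "offset": [0.037, -0.034, 0], "delta_rot": [0, 0, 0]}
    - {"gripper": 0.085, "offset": [0.037, -0.034, 0], "delta_rot": [0, 0, 0]}
    - {"gripper": 0.085, "offset": [0.037, -0.034, 0], "delta_rot": [0, 0, 0]}
    - {"gripper": 0.085, "offset": [0.037, -0.034, 0], "delta_rot": [0, 0, 0]}
    - {"gripper": 0.085, "offset": [0.037, -0.034, 0], "delta_rot": [0, 0, 0]}
    - {"gripper": 0.085, "offset": [0.037, -0.034, 0], "delta_rot": [0, 0, 0]}
    - {"gripper": 0.085, "offset": [0.037, -0.034, 0], "delta_rot": [0, 0, 0]}
    - {"gripper": 0.085, "offset": [0.037, -0.034, 0], "delta_rot": [0, 0, 0]}
    - {"gripper": 0.085, "offset": [0.037, -0.034, 0], "delta_rot": [0, 0, 0]}
    - {"gripper": 0.085, "offset": [0.037, -0.034, 0], "delta_rot": [0, 0, 0]}

```text
clock: 1.35
tool_pos: [0.4327, -0.2135, 0.2311]
ee_rot: [0.993, 0.118, -0.0, -0.0]
contact_force: [1.0, -1.0, 0.5]
gripper_width: 0.0851
```

Request:
play_rows:
  deltas:
    - {"gripper": 0.085, "offset": [0.037, -0.034, 0], "delta_rot": [0, 0, 0]}
    - {"gripper": 0.085, "offset": [0.037, -0.034, 0], "delta_rot": [0, 0, 0]}
    - {"gripper": 0.085, "offset": [0, 0, 0], "delta_rot": [0, 0, -10]}
    - {"gripper": 0.085, "offset": [0, 0, 0], "delta_rot": [0, 0, -10]}
    - {"gripper": 0.085, "offset": [0, 0, 0], "delta_rot": [0, 0, -10]}
    - {"gripper": 0.085, "offset": [0, 0, 0], "delta_rot": [0, 0, -10]}
    - {"gripper": 0.085, "offset": [0, 0, 0], "delta_rot": [0, 0, -10]}
    - {"gripper": 0.085, "offset": [0, 0, 0], "delta_rot": [0, 0, -10]}
    - {"gripper": 0.085, "offset": [0, 0, 0], "delta_rot": [0, 0, -10]}
    - {"gripper": 0.085, "offset": [0, 0, 0], "delta_rot": [0, 0, -10]}

```text
clock: 2.6
tool_pos: [0.4878, -0.1316, 0.2309]
ee_rot: [0.683, 0.73, -0.0, -0.0]
contact_force: [0.7, 1.0, -0.2]
gripper_width: 0.0852
```

Run:
```python
from cell import manip
from h import *
np.set_printoptions(precision=4,suppress=True)
s=manip.sense();print(s['tool_pos'],s['ee_rot'],s['q'])
c=manip.get_calibration('wrist');im=manip.camera('wrist');cv2.imwrite('pics/w1.png',im[:,:,::-1])
import pickle;pickle.dump(c,open('w1.pkl','wb'))
print(-c['view'][:3,:3].T@c['view'][:3,3]); print(c['view'])
print(proj(c,[[.488,-.128,.027],[.5077,-.094,.027],s['tool_pos']]))
```

```text
[ 0.4878 -0.1316  0.2309] [ 0.6831  0.7304 -0.0003 -0.0005] [ 0.5557  0.4274 -0.4802  1.8251  0.238   0.9473  0.0391]
[ 0.4834 -0.0572  0.3727]
[[ 0.9978  0.066  -0.0014 -0.4781]
 [ 0.0636 -0.955   0.2896 -0.1933]
 [ 0.0178 -0.2891 -0.9571  0.3316]
 [ 0.      0.      0.      1.    ]]
[[251.0654 163.5871]
 [270.389  135.3248]
 [250.0399 249.345 ]]
```

View pics/w1.png

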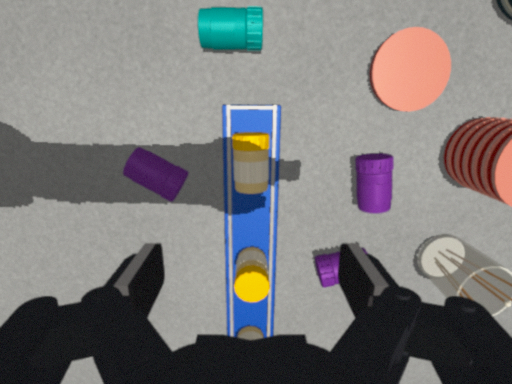

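Wrist view: the fallen jar lies in the lane with its cap top at (251,135) and base at (251,190). My projected middle lands at (251,164), on the jar. The neighbour's cap is at (251,281), and the purple and turquoise look-alikes are off to the sides. Next I'll refine from a crop.

Run:
```python
import cv2
t=cv2.imread('pics/w1.png')
cv2.imwrite('pics/w1c.png',cv2.resize(t[95:205,210:300],None,fx=5.4,fy=5.4,interpolation=cv2.INTER_CUBIC))
```

```text
(no output)
```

View pics/w1c.png

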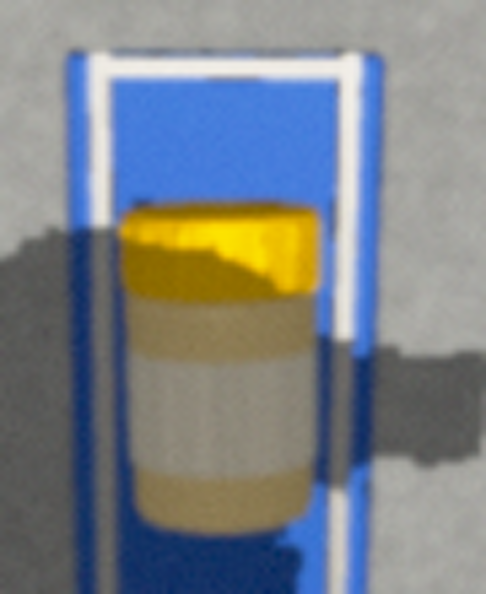

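Run:
```python
from h import *
import pickle
np.set_printoptions(precision=4,suppress=True)
c=pickle.load(open('w1.pkl','rb'))
W=lambda X,Y:((X+.5)/5.4-.5+210,(Y+.5)/5.4-.5+95)
for n,p in dict(tl=(100,66),tr=(350,66),bl=(105,585),br=(340,585)).items(): print(n,atz(c,*W(*p),.013))
for n,p in dict(cl=(120,250),cr=(320,250),bl=(134,500),br=(312,500),topmid=(220,205),botmid=(222,535)).items(): print(n,atz(c,*W(*p),.027))
```

```text
tl [ 0.4574 -0.0662  0.013 ]
tr [ 0.5106 -0.0627  0.013 ]
bl [ 0.4638 -0.183   0.013 ]
br [ 0.5185 -0.1793  0.013 ]
cl [ 0.4644 -0.1032  0.027 ]
cr [ 0.5065 -0.1004  0.027 ]
bl [ 0.4701 -0.1578  0.027 ]
br [ 0.5093 -0.1552  0.027 ]
topmid [ 0.4848 -0.0924  0.027 ]
botmid [ 0.49   -0.1646  0.027 ]
```

Request:
play_rows:
  deltas:
    - {"gripper": 0.085, "offset": [0, 0, 0], "delta_rot": [0, -7, 0]}
    - {"gripper": 0.085, "offset": [0, 0, 0], "delta_rot": [0, -7, 0]}
    - {"gripper": 0.085, "offset": [0, 0, 0], "delta_rot": [0, -7, 0]}
    - {"gripper": 0.085, "offset": [0, 0, 0], "delta_rot": [0, -7, 0]}
    - {"gripper": 0.085, "offset": [0, 0, 0], "delta_rot": [0, -7, 0]}
    - {"gripper": 0.085, "offset": [0, 0, 0], "delta_rot": [0, -7, 0]}
    - {"gripper": 0.085, "offset": [0, 0, 0], "delta_rot": [0, 0, 0]}

```text
clock: 3.52
tool_pos: [0.4882, -0.1291, 0.2298]
ee_rot: [0.638, 0.682, -0.245, 0.26]
contact_force: [-0.7, -0.8, -0.0]
gripper_width: 0.0849
```

Request:
play_rows:
  deltas:
    - {"gripper": 0.085, "offset": [0.016, 0, 0.019], "delta_rot": [0, 0, 0]}
    - {"gripper": 0.085, "offset": [0.016, 0, 0.019], "delta_rot": [0, 0, 0]}
    - {"gripper": 0.085, "offset": [0.016, 0, 0.019], "delta_rot": [0, 0, 0]}
    - {"gripper": 0.085, "offset": [0.016, 0, 0.019], "delta_rot": [0, 0, 0]}
    - {"gripper": 0.085, "offset": [0.016, 0, 0.019], "delta_rot": [0, 0, 0]}
    - {"gripper": 0.085, "offset": [0.016, 0, 0.019], "delta_rot": [0, 0, 0]}
    - {"gripper": 0.085, "offset": [0, 0, 0], "delta_rot": [0, 0, 0]}

```text
clock: 4.4
tool_pos: [0.4879, -0.1378, 0.0817]
ee_rot: [0.641, 0.679, -0.247, 0.26]
contact_force: [0.0, -0.6, 0.0]
gripper_width: 0.0847
```

Run:
```python
from cell import manip
from h import *
np.set_printoptions(precision=4,suppress=True)
s=manip.sense();print(s['tool_pos'],s['ee_rot'],s['q'])
from scipy.spatial.transform import Rotation as R
print(R.from_quat(s['ee_rot']).as_matrix())
for n in('scene','wrist'):
    im=manip.camera(n);cv2.imwrite(f'pics/{n}2.png',im[:,:,::-1])
    if n=='scene': cv2.imwrite('pics/scene2c.png',cv2.resize(im[60:240,120:320,::-1],None,fx=3.2,fy=3.2,interpolation=cv2.INTER_CUBIC))
```

```text
[ 0.4879 -0.1378  0.0817] [ 0.6405  0.6793 -0.2465  0.2599] [-0.1033  0.7363 -0.1202  2.1     1.1811  0.8926 -1.1854]
[[-0.0444  0.9983  0.0373]
 [ 0.742   0.0579 -0.6679]
 [-0.6689 -0.002  -0.7434]]
```

View pics/scene2c.png

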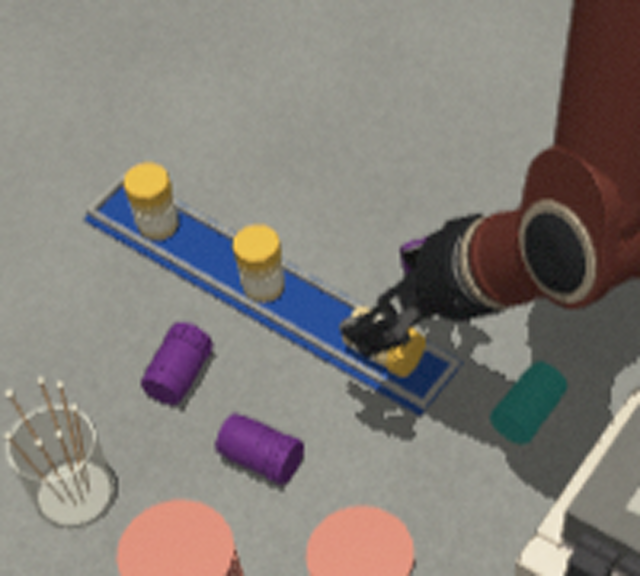

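View pics/wrist2.png

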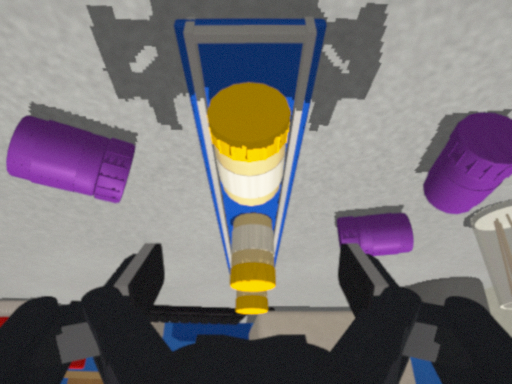

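The scene crop shows the open gripper straddling the fallen jar (crop 385,335), with the lane clear around it and the turquoise jar away to the right. Now the descent.

Request:
play_rows:
  deltas:
    - {"gripper": 0.085, "offset": [0.01, 0, 0.011], "delta_rot": [0, 0, 0]}
    - {"gripper": 0.085, "offset": [0.01, 0, 0.011], "delta_rot": [0, 0, 0]}
    - {"gripper": 0.085, "offset": [0.01, 0, 0.011], "delta_rot": [0, 0, 0]}
    - {"gripper": 0.085, "offset": [0.01, 0, 0.011], "delta_rot": [0, 0, 0]}
    - {"gripper": 0.085, "offset": [0.001, 0, 0.001], "delta_rot": [0, 0, 0]}
    - {"gripper": 0.085, "offset": [0, 0, 0], "delta_rot": [0, 0, 0]}

```text
clock: 5.25
tool_pos: [0.4891, -0.1363, 0.0225]
ee_rot: [0.64, 0.68, -0.245, 0.262]
contact_force: [-0.5, -0.4, -0.2]
gripper_width: 0.0851
```

Run:
```python
from cell import manip
from h import *
np.set_printoptions(precision=4,suppress=True)
s=manip.sense();print(s['tool_pos'],s['ee_rot'],s['q'],s['contact_force'])
im=manip.camera('scene');cv2.imwrite('pics/scene3c.png',cv2.resize(im[100:220,200:330,::-1],None,fx=5,fy=5,interpolation=cv2.INTER_CUBIC))
im=manip.camera('wrist');cv2.imwrite('pics/wrist3.png',im[:,:,::-1])
```

```text
[ 0.4891 -0.1363  0.0225] [ 0.64    0.6796 -0.245   0.2616] [-0.1261  0.8568 -0.0911  2.1087  1.2921  0.8365 -1.3458] [-0.4521 -0.4493 -0.2076]
```

View pics/scene3c.png

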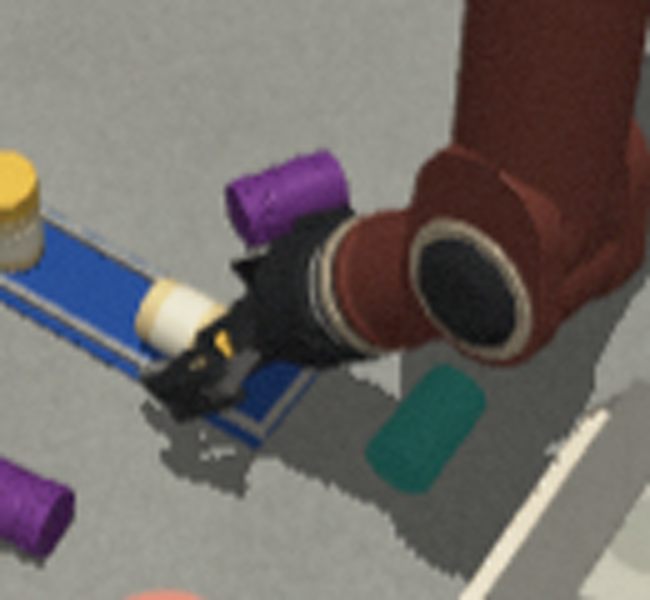

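View pics/wrist3.png

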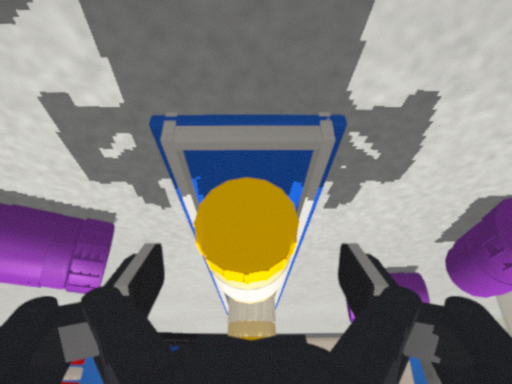

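Request:
play_rows:
  deltas:
    - {"gripper": 0.085, "offset": [0.0015, -0.0015, 0.0015], "delta_rot": [0, 0, 0]}
    - {"gripper": 0.055, "offset": [0, 0, 0], "delta_rot": [0, 0, 0]}
    - {"gripper": 0.05, "offset": [0, 0, 0], "delta_rot": [0, 0, 0]}
    - {"gripper": 0.05, "offset": [0, 0, 0], "delta_rot": [0, 0, 0]}

```text
clock: 5.85
tool_pos: [0.487, -0.136, 0.0194]
ee_rot: [0.64, 0.68, -0.245, 0.261]
contact_force: [-0.0, -0.1, -0.1]
gripper_width: 0.0497
```

Request:
play_rows:
  deltas:
    - {"gripper": 0.035, "offset": [0, 0, 0], "delta_rot": [0, 0, 0]}
    - {"gripper": 0.035, "offset": [0, 0, 0], "delta_rot": [0, 0, 0]}
    - {"gripper": 0.035, "offset": [0, 0, 0], "delta_rot": [0, 0, 0]}
    - {"gripper": 0.035, "offset": [0, 0, 0], "delta_rot": [0, 0, 0]}

```text
clock: 6.35
tool_pos: [0.4872, -0.136, 0.0196]
ee_rot: [0.64, 0.68, -0.245, 0.261]
contact_force: [-0.6, 1.6, 4.0]
gripper_width: 0.0404
```

Run:
```python
from cell import manip
from h import *
np.set_printoptions(precision=4,suppress=True)
s=manip.sense();print(s['tool_pos'],s['ee_rot'],s['gripper_width'],s['contact_force'])
im=manip.camera('scene');cv2.imwrite('pics/scene4c.png',cv2.resize(im[100:220,200:330,::-1],None,fx=5,fy=5,interpolation=cv2.INTER_CUBIC))
im=manip.camera('wrist');cv2.imwrite('pics/wrist4.png',im[:,:,::-1])
```

```text
[ 0.4872 -0.136   0.0196] [ 0.6396  0.68   -0.2455  0.2613] 0.040425419128675304 [-0.5775  1.5605  4.0161]
```

View pics/scene4c.png

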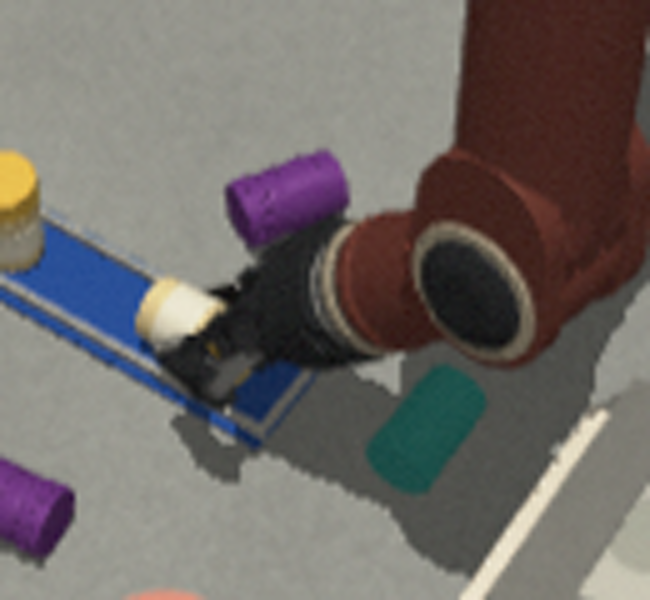

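View pics/wrist4.png

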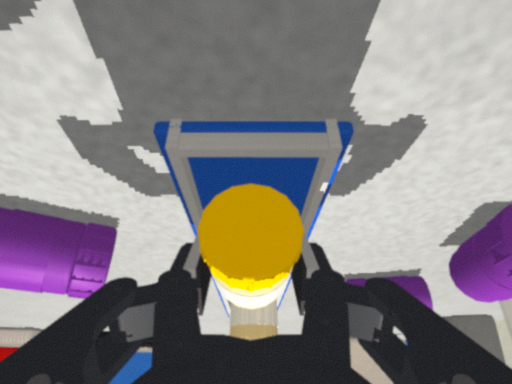

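The fingers have closed on the jar at 40 mm, with low forces and the jar still in the lane. Now to lift it.

Request:
play_rows:
  deltas:
    - {"gripper": 0.035, "offset": [-0.004, 0, -0.0045], "delta_rot": [0, 0, 0]}
    - {"gripper": 0.035, "offset": [-0.008, 0, -0.009], "delta_rot": [0, 0, 0]}
    - {"gripper": 0.035, "offset": [-0.008, 0, -0.009], "delta_rot": [0, 0, 0]}
    - {"gripper": 0.035, "offset": [-0.008, 0, -0.009], "delta_rot": [0, 0, 0]}
    - {"gripper": 0.035, "offset": [-0.008, 0, -0.009], "delta_rot": [0, 0, 0]}
    - {"gripper": 0.035, "offset": [-0.008, 0, -0.009], "delta_rot": [0, 0, 0]}
    - {"gripper": 0.035, "offset": [-0.008, 0, -0.009], "delta_rot": [0, 0, 0]}
    - {"gripper": 0.035, "offset": [0, 0, 0], "delta_rot": [0, 0, 0]}

```text
clock: 7.45
tool_pos: [0.4874, -0.1356, 0.0986]
ee_rot: [0.64, 0.68, -0.245, 0.262]
contact_force: [-0.1, -0.7, -1.1]
gripper_width: 0.0402
```

Run:
```python
from cell import manip
from h import *
np.set_printoptions(precision=4,suppress=True)
s=manip.sense();print(s['tool_pos'],s['ee_rot'],s['gripper_width'],s['contact_force'])
im=manip.camera('scene');cv2.imwrite('pics/scene5c.png',cv2.resize(im[80:200,200:330,::-1],None,fx=5,fy=5,interpolation=cv2.INTER_CUBIC))
im=manip.camera('wrist');cv2.imwrite('pics/wrist5.png',im[:,:,::-1])
```

```text
[ 0.4874 -0.1356  0.0986] [ 0.64    0.6797 -0.2448  0.2616] 0.04016353824657961 [-0.1496 -0.6958 -1.0929]
```

View pics/scene5c.png

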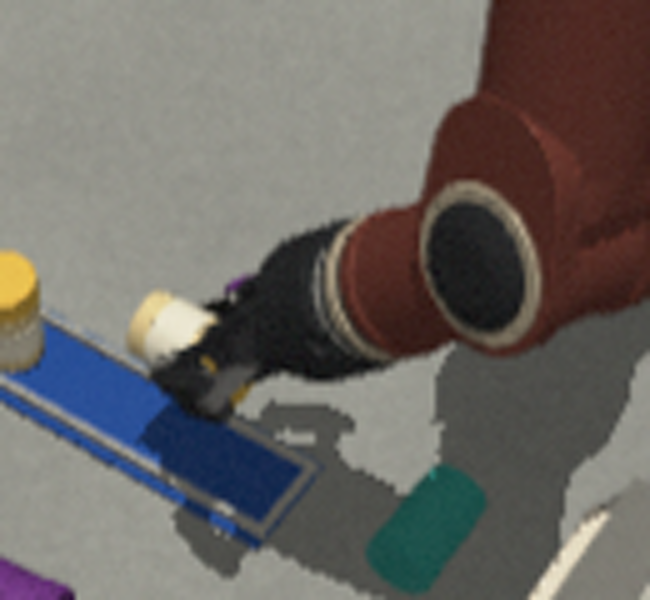

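View pics/wrist5.png

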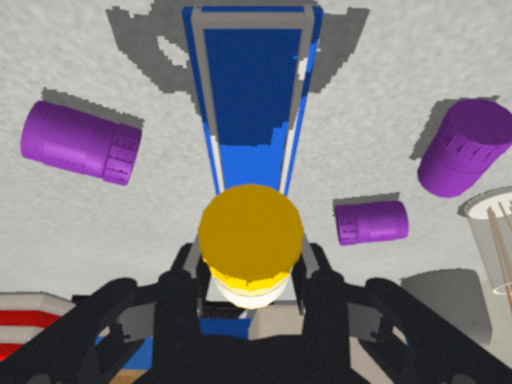

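The jar is lifted about 79 mm. In the wrist view the cap is still at (250,236), so it hasn't slipped. Next I'll turn it 90° about the jaw axis.

Request:
play_rows:
  deltas:
    - {"gripper": 0.035, "offset": [0, 0, 0], "delta_rot": [0, 9, 0]}
    - {"gripper": 0.035, "offset": [0, 0, 0], "delta_rot": [0, 9, 0]}
    - {"gripper": 0.035, "offset": [0, 0, 0], "delta_rot": [0, 9, 0]}
    - {"gripper": 0.035, "offset": [0, 0, 0], "delta_rot": [0, 9, 0]}
    - {"gripper": 0.035, "offset": [0, 0, 0], "delta_rot": [0, 9, 0]}

```text
clock: 8.18
tool_pos: [0.4867, -0.1356, 0.0978]
ee_rot: [0.685, 0.728, 0.02, -0.021]
contact_force: [0.9, -0.1, -1.8]
gripper_width: 0.0399
```

Request:
play_rows:
  deltas:
    - {"gripper": 0.035, "offset": [0, 0, 0], "delta_rot": [0, 9, 0]}
    - {"gripper": 0.035, "offset": [0, 0, 0], "delta_rot": [0, 9, 0]}
    - {"gripper": 0.035, "offset": [0, 0, 0], "delta_rot": [0, 9, 0]}
    - {"gripper": 0.035, "offset": [0, 0, 0], "delta_rot": [0, 9, 0]}
    - {"gripper": 0.035, "offset": [0, 0, 0], "delta_rot": [0, 9, 0]}
    - {"gripper": 0.035, "offset": [0, 0, 0], "delta_rot": [0, 0, 0]}

```text
clock: 8.93
tool_pos: [0.4855, -0.1385, 0.0929]
ee_rot: [0.629, 0.662, 0.278, -0.298]
contact_force: [-0.2, -0.4, -1.3]
gripper_width: 0.0402
```

Run:
```python
from cell import manip
from h import *
from scipy.spatial.transform import Rotation as R
np.set_printoptions(precision=4,suppress=True)
s=manip.sense();print(s['tool_pos'],s['q'],s['gripper_width'],s['contact_force']);print(R.from_quat(s['ee_rot']).as_matrix())
# jar pose by rigid attachment: at grasp
R0=R.from_quat([0.6396,0.68,-0.2455,0.2613]);p0=np.array([.4872,-.136,.0196])
jr=R0.inv().apply(np.array([.4872,-.128,.027])-p0); ja=R0.inv().apply([-.06,.998,0])
R1=R.from_quat(s['ee_rot']);print('jar',s['tool_pos']+R1.apply(jr),'axis',R1.apply(ja), 'in tool',jr,ja)
im=manip.camera('scene');cv2.imwrite('pics/scene6.png',im[:,:,::-1]);cv2.imwrite('pics/scene6c.png',cv2.resize(im[60:200,190:330,::-1],None,fx=4.2,fy=4.2,interpolation=cv2.INTER_CUBIC))
im=manip.camera('top');cv2.imwrite('pics/top6c.png',cv2.resize(im[180:290,230:410,::-1],None,fx=4.2,fy=4.2,interpolation=cv2.INTER_CUBIC))
im=manip.camera('wrist');cv2.imwrite('pics/wrist6.png',im[:,:,::-1])
```

```text
[ 0.4855 -0.1385  0.0929] [ 1.1218  1.0988 -0.9881  1.6911  0.092   1.0505  0.3212] 0.04021530458238318 [-0.209  -0.4006 -1.317 ]
[[-0.032   0.9985 -0.0454]
 [ 0.6667  0.0552  0.7432]
 [ 0.7446 -0.0065 -0.6675]]
jar [ 0.4864 -0.1459  0.1009] axis [ 0.0079 -0.0021  0.9998] in tool [ 0.001   0.0005 -0.0108] [ 0.7428  0.0013 -0.6693]
```

View pics/scene6c.png

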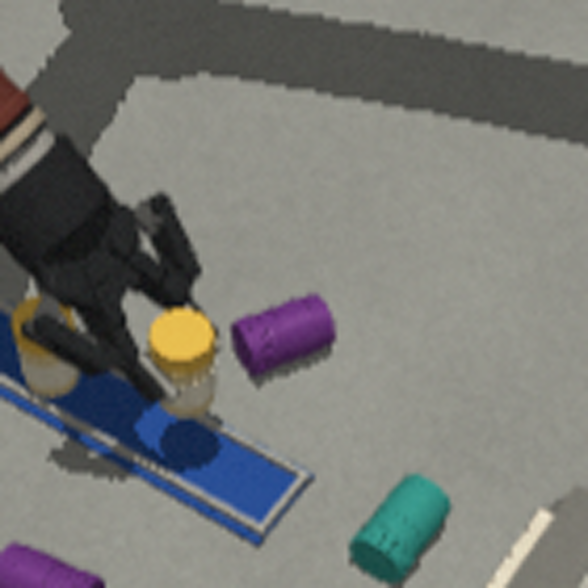

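View pics/top6c.png

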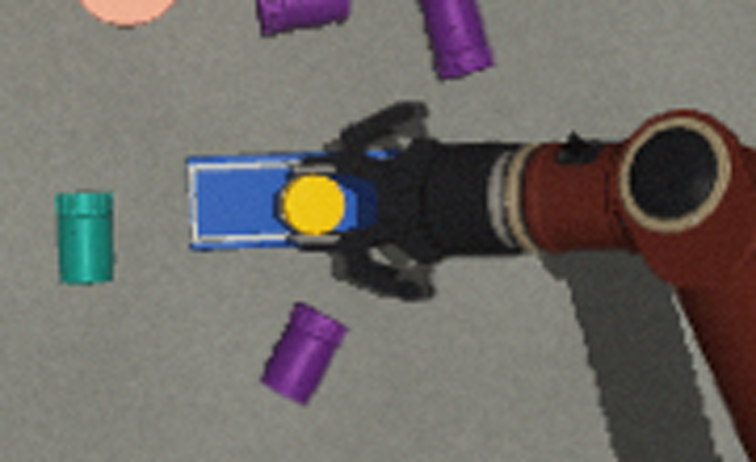

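View pics/wrist6.png

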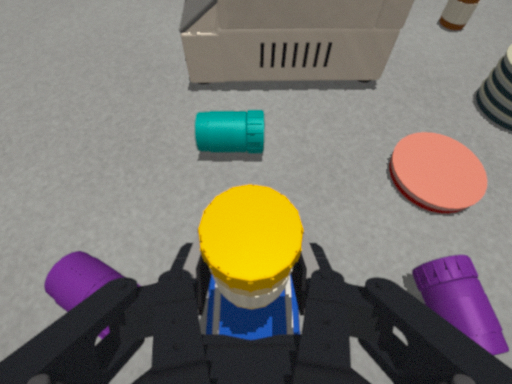

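Run:
```python
from cell import manip
from h import *
np.set_printoptions(precision=4,suppress=True)
ct=manip.get_calibration('top');cs=manip.get_calibration('scene')
print(atz(ct,230+314.5/4.2-.5,180+206.5/4.2-.5,.134),atz(cs,190+181.5/4.2-.5,60+342.5/4.2-.5,.134))
print(tri([(ct,230+314.5/4.2-.5,180+206.5/4.2-.5),(cs,190+181.5/4.2-.5,60+342.5/4.2-.5)]))
```

```text
[ 0.4858 -0.1437  0.134 ] [ 0.4903 -0.1448  0.134 ]
[ 0.4868 -0.1456  0.1298]
```

Request:
play_rows:
  deltas:
    - {"gripper": 0.035, "offset": [-0.0032, 0.0004, 0.0089], "delta_rot": [0, 0, 0]}
    - {"gripper": 0.035, "offset": [-0.0032, 0.0004, 0.0089], "delta_rot": [0, 0, 0]}
    - {"gripper": 0.035, "offset": [-0.0032, 0.0004, 0.0089], "delta_rot": [0, 0, 0]}
    - {"gripper": 0.035, "offset": [-0.0032, 0.0004, 0.0089], "delta_rot": [0, 0, 0]}
    - {"gripper": 0.035, "offset": [-0.0032, 0.0004, 0.0089], "delta_rot": [0, 0, 0]}
    - {"gripper": 0.035, "offset": [-0.0032, 0.0004, 0.0089], "delta_rot": [0, 0, 0]}
    - {"gripper": 0.035, "offset": [0, 0, 0], "delta_rot": [0, 0, 0]}

```text
clock: 9.95
tool_pos: [0.4872, -0.1081, 0.047]
ee_rot: [0.626, 0.665, 0.278, -0.297]
contact_force: [0.1, 0.3, -1.1]
gripper_width: 0.0403
```

```bash
cat > st.py <<'E'
from cell import manip
from h import *
from scipy.spatial.transform import Rotation as R
np.set_printoptions(precision=4,suppress=True)
s=manip.sense();print(s['clock'],s['tool_pos'],s['q'],s['gripper_width'],s['contact_force']);R1=R.from_quat(s['ee_rot']);print(R1.as_matrix())
print('jar',s['tool_pos']+R1.apply([0.001,0.0005,-0.0108]),'axis',R1.apply([.7428,.0013,-.6693]))
E
cat > v7.py <<'E'
from st import *
import sys
n=sys.argv[1]
im=manip.camera('scene');cv2.imwrite(f'pics/scene{n}.png',im[:,:,::-1]);cv2.imwrite(f'pics/scene{n}c.png',cv2.resize(im[90:200,190:330,::-1],None,fx=5,fy=5,interpolation=cv2.INTER_CUBIC))
im=manip.camera('top');cv2.imwrite(f'pics/top{n}c.png',cv2.resize(im[200:260,260:350,::-1],None,fx=8,fy=8,interpolation=cv2.INTER_CUBIC))
E
python3 v7.py 7
```

```text
9.95 [ 0.4872 -0.1081  0.047 ] [ 1.0758  1.1557 -0.9578  1.7435  0.1226  0.9328  0.3218] 0.040272763919267845 [ 0.0543  0.348  -1.1151]
[[-0.0405  0.9981 -0.047 ]
 [ 0.6671  0.062   0.7424]
 [ 0.7439 -0.0012 -0.6683]]
jar [ 0.4882 -0.1154  0.0549] axis [ 0.0026 -0.0013  0.9999]
```

View pics/scene7c.png

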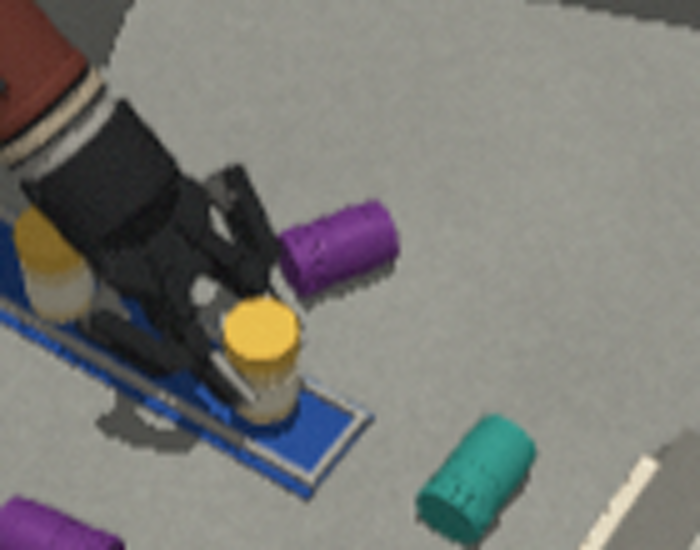

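View pics/top7c.png

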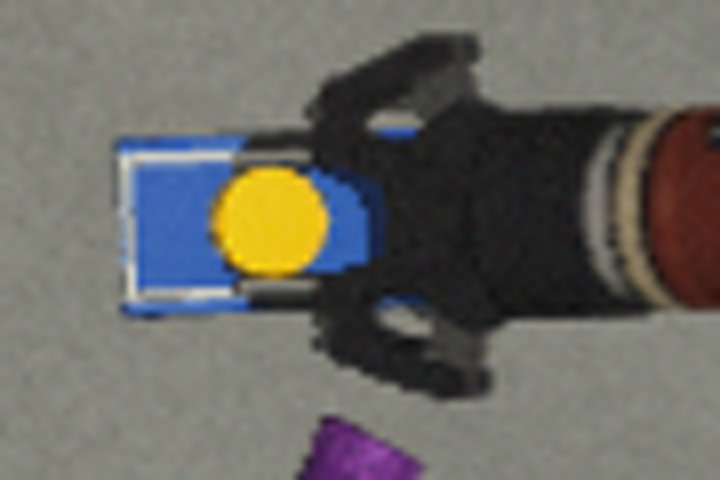

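Run:
```python
from cell import manip
from h import *
np.set_printoptions(precision=4,suppress=True)
ct=manip.get_calibration('top');cs=manip.get_calibration('scene')
T=lambda X,Y:(260+(X+.5)/8-.5,200+(Y+.5)/8-.5)
print(atz(ct,*T(272,221),.088),atz(cs,190+262.5/5-.5,90+328.5/5-.5,.088))
for p in[(130,158),(132,295),(230,153),(230,292)]:print(atz(ct,*T(*p),.013))
```

```text
[ 0.4889 -0.1162  0.088 ] [ 0.486 -0.118  0.088]
[ 0.5116 -0.066   0.013 ]
[ 0.4579 -0.068   0.013 ]
[ 0.5145 -0.1053  0.013 ]
[ 0.46   -0.1065  0.013 ]
```

Request:
play_rows:
  deltas:
    - {"gripper": 0.035, "offset": [-0.0024, -0.0002, 0.0022], "delta_rot": [0, 0, 0]}
    - {"gripper": 0.035, "offset": [-0.0024, -0.0002, 0.0022], "delta_rot": [0, 0, 0]}
    - {"gripper": 0.035, "offset": [-0.0024, -0.0002, 0.0022], "delta_rot": [0, 0, 0]}
    - {"gripper": 0.035, "offset": [-0.0024, -0.0002, 0.0022], "delta_rot": [0, 0, 0]}
    - {"gripper": 0.035, "offset": [0, 0, 0], "delta_rot": [0, 0, 0]}

```text
clock: 10.68
tool_pos: [0.4868, -0.1086, 0.0343]
ee_rot: [0.626, 0.665, 0.279, -0.297]
contact_force: [-0.0, 0.5, 0.4]
gripper_width: 0.0406
```

```bash
python3 v7.py 8
```

```text
10.675 [ 0.4868 -0.1086  0.0343] [ 1.073   1.1735 -0.947   1.7445  0.1334  0.9173  0.3283] 0.04063594531588931 [-0.0204  0.5067  0.384 ]
[[-0.0406  0.9981 -0.0458]
 [ 0.6677  0.0612  0.742 ]
 [ 0.7434 -0.0005 -0.6689]]
jar [ 0.4877 -0.1159  0.0423] axis [ 0.0018 -0.0006  0.9999]
```

View pics/scene8c.png

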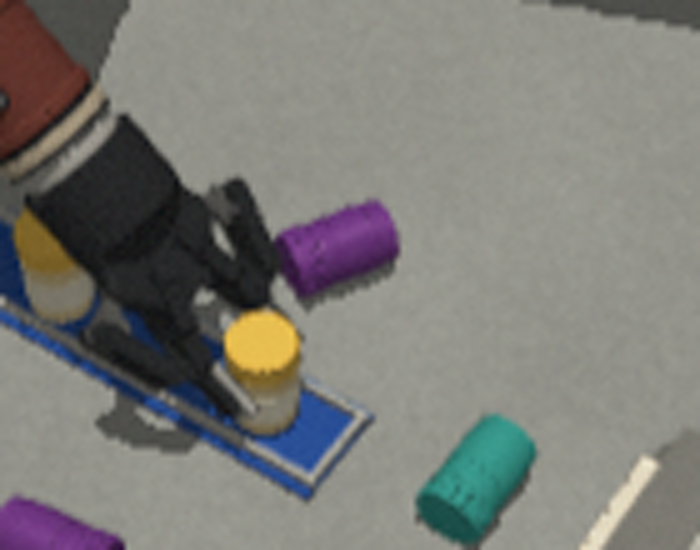

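Request:
play_rows:
  deltas:
    - {"gripper": 0.035, "offset": [-0.0008, 0, 0.0007], "delta_rot": [0, 0, 0]}
    - {"gripper": 0.035, "offset": [0, 0, 0], "delta_rot": [0, 0, 0]}

```text
clock: 11.02
tool_pos: [0.4869, -0.1086, 0.0336]
ee_rot: [0.626, 0.665, 0.279, -0.296]
contact_force: [-0.1, 0.3, -0.3]
gripper_width: 0.0405
```

Request:
play_rows:
  deltas:
    - {"gripper": 0.035, "offset": [-0.0008, 0, 0.0007], "delta_rot": [0, 0, 0]}
    - {"gripper": 0.035, "offset": [0, 0, 0], "delta_rot": [0, 0, 0]}

```text
clock: 11.28
tool_pos: [0.4869, -0.1086, 0.0324]
ee_rot: [0.626, 0.665, 0.279, -0.296]
contact_force: [0.6, -0.2, -1.1]
gripper_width: 0.0407
```

Request:
play_rows:
  deltas:
    - {"gripper": 0.035, "offset": [-0.0008, 0, 0.0007], "delta_rot": [0, 0, 0]}
    - {"gripper": 0.035, "offset": [0, 0, 0], "delta_rot": [0, 0, 0]}

```text
clock: 11.52
tool_pos: [0.4869, -0.1086, 0.0314]
ee_rot: [0.626, 0.665, 0.279, -0.296]
contact_force: [-0.4, -0.1, -0.8]
gripper_width: 0.0403
```

```bash
python3 st.py
```

```text
11.525 [ 0.4869 -0.1086  0.0314] [ 1.0719  1.1778 -0.9446  1.7441  0.1359  0.9139  0.3299] 0.04034021481124212 [-0.4145 -0.0975 -0.7701]
[[-0.0409  0.9981 -0.0456]
 [ 0.6678  0.0613  0.7419]
 [ 0.7433 -0.0002 -0.669 ]]
jar [ 0.4878 -0.1159  0.0393] axis [ 0.0015 -0.0004  0.9999]
```

Request:
play_rows:
  deltas:
    - {"gripper": 0.035, "offset": [-0.0004, 0, 0.0003], "delta_rot": [0, 0, 0]}
    - {"gripper": 0.035, "offset": [0, 0, 0], "delta_rot": [0, 0, 0]}

```text
clock: 11.78
tool_pos: [0.4869, -0.1087, 0.0309]
ee_rot: [0.626, 0.665, 0.279, -0.296]
contact_force: [0.3, 0.5, -1.6]
gripper_width: 0.0401
```

Request:
play_rows:
  deltas:
    - {"gripper": 0.035, "offset": [-0.0004, 0, 0.0003], "delta_rot": [0, 0, 0]}
    - {"gripper": 0.035, "offset": [0, 0, 0], "delta_rot": [0, 0, 0]}

```text
clock: 12.02
tool_pos: [0.4869, -0.1087, 0.0304]
ee_rot: [0.626, 0.665, 0.279, -0.296]
contact_force: [1.1, 0.3, -0.8]
gripper_width: 0.0402
```

Request:
play_rows:
  deltas:
    - {"gripper": 0.035, "offset": [-0.0007, 0, 0.0007], "delta_rot": [0, 0, 0]}
    - {"gripper": 0.035, "offset": [0, 0, 0], "delta_rot": [0, 0, 0]}

```text
clock: 12.28
tool_pos: [0.487, -0.1085, 0.0303]
ee_rot: [0.626, 0.665, 0.279, -0.297]
contact_force: [-1.0, -1.3, 4.3]
gripper_width: 0.0403
```

```bash
python3 v7.py 9
```

```text
12.275 [ 0.487  -0.1085  0.0303] [ 1.0716  1.18   -0.9441  1.7436  0.1366  0.913   0.3307] 0.040273421551058675 [-0.9608 -1.2791  4.2694]
[[-0.0411  0.9981 -0.0455]
 [ 0.6672  0.0613  0.7424]
 [ 0.7438  0.0001 -0.6684]]
jar [ 0.488  -0.1158  0.0382] axis [ 0.0012 -0.0012  0.9999]
```

View pics/scene9c.png

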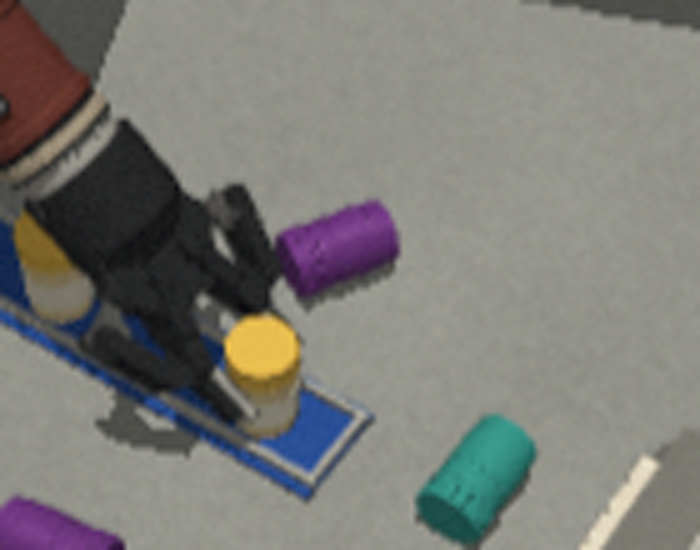

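View pics/top9c.png

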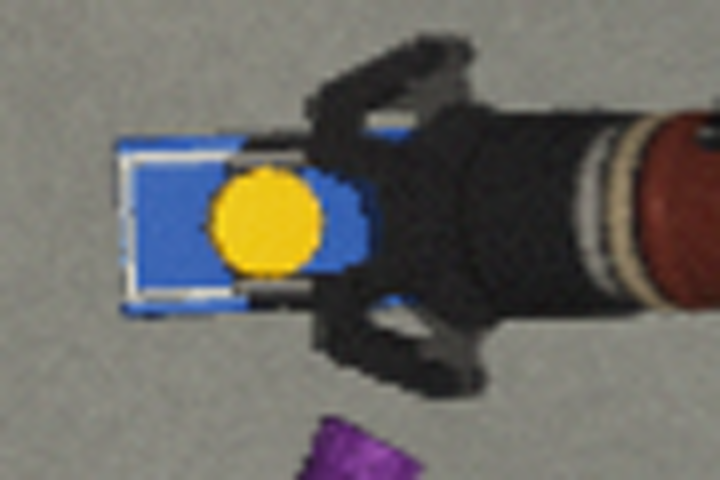

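The jar is on the floor of the lane: contact at +4 N and FK height 0.038. It stands vertical and centred between the rails. Now I'll release it gently.

Request:
play_rows:
  deltas:
    - {"gripper": 0.039, "offset": [0.0004, 0, -0.0004], "delta_rot": [0, 0, 0]}
    - {"gripper": 0.042, "offset": [0, 0, 0], "delta_rot": [0, 0, 0]}
    - {"gripper": 0.044, "offset": [0, 0, 0], "delta_rot": [0, 0, 0]}
    - {"gripper": 0.048, "offset": [0, 0, 0], "delta_rot": [0, 0, 0]}
    - {"gripper": 0.056, "offset": [0, 0, 0], "delta_rot": [0, 0, 0]}
    - {"gripper": 0.064, "offset": [0, 0, 0], "delta_rot": [0, 0, 0]}
    - {"gripper": 0.07, "offset": [0, 0, 0], "delta_rot": [0, 0, 0]}
    - {"gripper": 0.07, "offset": [0, 0, 0], "delta_rot": [0, 0, 0]}

```text
clock: 13.38
tool_pos: [0.4869, -0.1087, 0.03]
ee_rot: [0.626, 0.665, 0.279, -0.296]
contact_force: [0.5, -0.3, 0.5]
gripper_width: 0.0699
```

```bash
python3 v7.py 10
```

```text
13.375 [ 0.4869 -0.1087  0.03  ] [ 1.0715  1.1797 -0.9435  1.7438  0.1372  0.9125  0.3306] 0.06994794419727343 [ 0.4916 -0.2836  0.5229]
[[-0.0411  0.9981 -0.0455]
 [ 0.6679  0.0613  0.7418]
 [ 0.7432  0.0001 -0.6691]]
jar [ 0.4879 -0.116   0.038 ] axis [ 0.0013 -0.0003  0.9999]
```

View pics/scene10c.png

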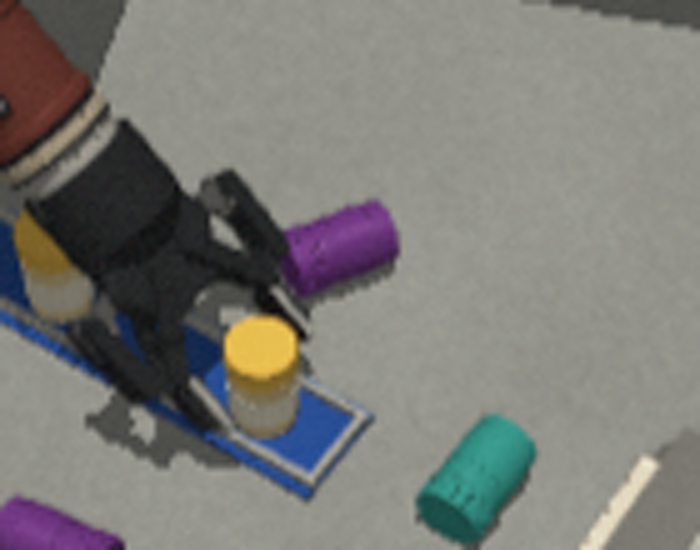

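View pics/top10c.png

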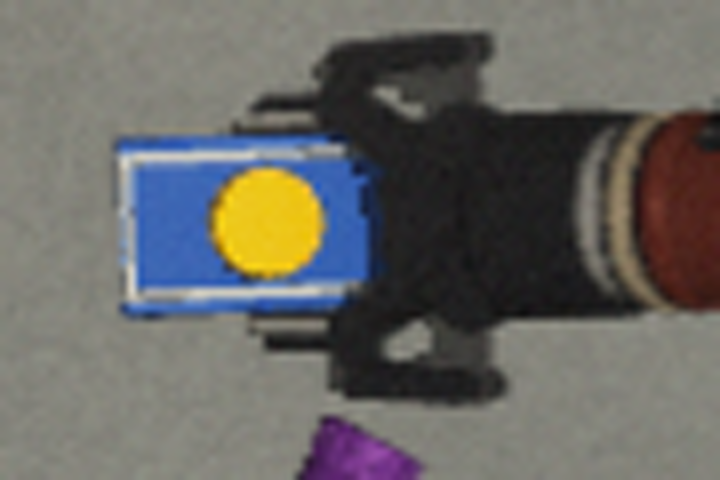

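Request:
play_rows:
  deltas:
    - {"gripper": 0.07, "offset": [0, 0, -0.01], "delta_rot": [0, 0, 0]}
    - {"gripper": 0.07, "offset": [0, 0, -0.015], "delta_rot": [0, 0, 0]}
    - {"gripper": 0.07, "offset": [0, 0, -0.02], "delta_rot": [0, 0, 0]}
    - {"gripper": 0.07, "offset": [0, 0, -0.02], "delta_rot": [0, 0, 0]}
    - {"gripper": 0.07, "offset": [0, 0, -0.02], "delta_rot": [0, 0, 0]}
    - {"gripper": 0.07, "offset": [0.02, 0, -0.02], "delta_rot": [0, 0, 0]}
    - {"gripper": 0.07, "offset": [0.02, 0, -0.02], "delta_rot": [0, 0, 0]}
    - {"gripper": 0.07, "offset": [0.02, 0, -0.02], "delta_rot": [0, 0, 0]}
    - {"gripper": 0.07, "offset": [0.02, 0, -0.02], "delta_rot": [0, 0, 0]}
    - {"gripper": 0.07, "offset": [0.02, 0, -0.02], "delta_rot": [0, 0, 0]}

```text
clock: 14.72
tool_pos: [0.4912, -0.18, 0.2299]
ee_rot: [0.626, 0.665, 0.279, -0.296]
contact_force: [0.6, -0.4, -0.4]
gripper_width: 0.0698
```

Request:
play_rows:
  deltas:
    - {"gripper": 0.04, "offset": [0, 0, 0], "delta_rot": [0, -8, 0]}
    - {"gripper": 0.04, "offset": [0, 0, 0], "delta_rot": [0, -8, 0]}
    - {"gripper": 0.04, "offset": [0, 0, 0], "delta_rot": [0, -8, 0]}
    - {"gripper": 0.04, "offset": [0, 0, 0], "delta_rot": [0, -8, 0]}
    - {"gripper": 0.04, "offset": [0, 0, 0], "delta_rot": [0, -8, 0]}
    - {"gripper": 0.04, "offset": [0, 0, 0], "delta_rot": [0, -8, 0]}
    - {"gripper": 0.04, "offset": [0, 0, 0], "delta_rot": [0, 0, 0]}

```text
clock: 15.6
tool_pos: [0.4917, -0.1758, 0.2302]
ee_rot: [0.683, 0.731, 0.001, 0.001]
contact_force: [-0.2, 0.8, -1.0]
gripper_width: 0.04
```

```bash
python3 v7.py 11
```

```text
15.6 [ 0.4917 -0.1758  0.2302] [ 0.8407  0.5286 -0.8244  1.7787  0.4469  1.0296 -0.0839] 0.0400038305319436 [-0.204   0.7976 -0.965 ]
[[-0.0677  0.9977  0.0022]
 [ 0.9977  0.0677 -0.0004]
 [-0.0005  0.0022 -1.    ]]
jar [ 0.4922 -0.1748  0.241 ] axis [-0.0504  0.7414  0.6689]
```

View pics/scene11.png

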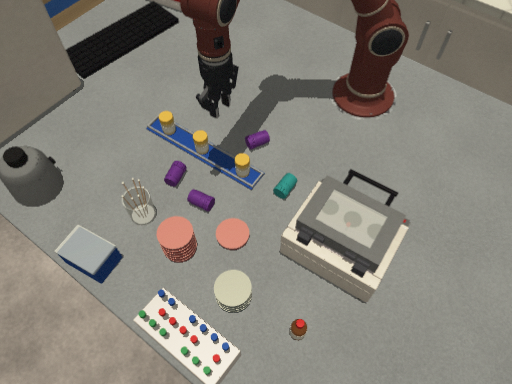

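The scene view shows three jars standing in the lane (rows 118–160), the look-alikes and dishes in place, and the arm clear. The handle bar runs from (350,173) to (396,194). I'll move over to it.

Request:
play_rows:
  deltas:
    - {"gripper": 0.04, "offset": [0.033, -0.005, -0.004], "delta_rot": [0, 0, 0]}
    - {"gripper": 0.04, "offset": [0.033, -0.005, -0.004], "delta_rot": [0, 0, 0]}
    - {"gripper": 0.04, "offset": [0.033, -0.005, -0.004], "delta_rot": [0, 0, 0]}
    - {"gripper": 0.04, "offset": [0.033, -0.005, -0.004], "delta_rot": [0, 0, 0]}
    - {"gripper": 0.04, "offset": [0.033, -0.005, -0.004], "delta_rot": [0, 0, 0]}
    - {"gripper": 0.04, "offset": [0.033, -0.005, -0.004], "delta_rot": [0, 0, 0]}
    - {"gripper": 0.04, "offset": [0.033, -0.005, -0.004], "delta_rot": [0, 0, 0]}
    - {"gripper": 0.04, "offset": [0.033, -0.005, -0.004], "delta_rot": [0, 0, 0]}
    - {"gripper": 0.04, "offset": [0.033, -0.005, -0.004], "delta_rot": [0, 0, 0]}
    - {"gripper": 0.04, "offset": [0.033, -0.005, -0.004], "delta_rot": [0, 0, 0]}

```text
clock: 16.95
tool_pos: [0.4222, 0.1464, 0.2679]
ee_rot: [0.687, 0.727, -0.0, -0.001]
contact_force: [0.5, 0.4, -1.0]
gripper_width: 0.0398
```

```bash
cat > w.py <<'E'
from st import *
import sys,pickle
n=sys.argv[1]
c=manip.get_calibration('wrist');im=manip.camera('wrist');cv2.imwrite(f'pics/wrist{n}.png',im[:,:,::-1]);pickle.dump(c,open(f'w{n}.pkl','wb'))
E
python3 w.py 12
```

```text
16.95 [0.4222 0.1464 0.2679] [ 0.2847  0.3709 -0.9062  1.9032  0.3366  1.0297 -0.7092] 0.03982409993598909 [ 0.4829  0.3753 -1.0315]
[[-0.0564  0.9984 -0.0021]
 [ 0.9984  0.0564  0.0014]
 [ 0.0015 -0.002  -1.    ]]
jar [0.4226 0.1474 0.2787] axis [-0.0392  0.7408  0.6704]
```

View pics/wrist12.png

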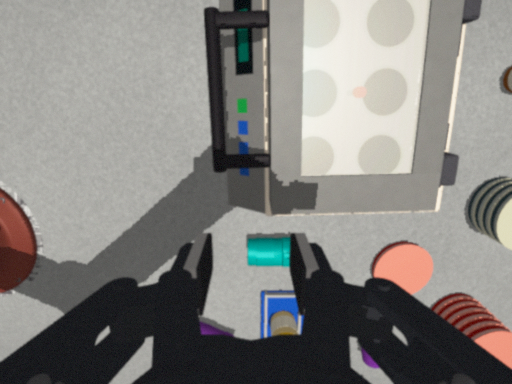

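The wrist view shows the bar from (213,10) to (220,171) in front of the hood. The posts are at rows 18 and 160, and the hinge lugs at (472,8) and (450,168).

Run:
```python
from h import *
import pickle
np.set_printoptions(precision=4,suppress=True)
t=cv2.imread('pics/wrist12.png')
cv2.imwrite('pics/wrist12c.png',cv2.resize(t[0:190,195:285],None,fx=3.1,fy=3.1,interpolation=cv2.INTER_CUBIC))
c=pickle.load(open('w12.pkl','rb'))
for p in[(212.5,9),(220,171)]: print('end',atz(c,*p,.149))
for p in[(213.5,30),(219.5,145)]: print('axis',atz(c,*p,.149))
a,b=atz(c,212.5,9,.149),atz(c,220,171,.149)
print(np.linalg.norm(a-b),np.degrees(np.arctan2(-(a-b)[0],(a-b)[1])),(a+b)/2)
for p in[(268,212),(440,210),(267,20),(472,8),(450,168)]: print(atz(c,*p,.13))
```

```text
end [0.3847 0.2877 0.149 ]
end [0.3943 0.1594 0.149 ]
axis [0.3859 0.2727 0.149 ]
axis [0.3932 0.1823 0.149 ]
0.12870130380325115 4.258308662604988 [0.3895 0.2235 0.149 ]
[0.4409 0.1161 0.13  ]
[0.6132 0.1275 0.13  ]
[0.428  0.2866 0.13  ]
[0.6009 0.309  0.13  ]
[0.6129 0.1706 0.13  ]
```

View pics/wrist12c.png

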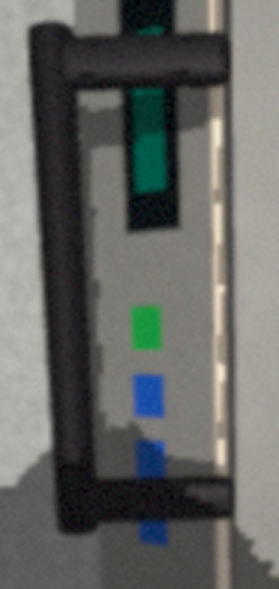

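Request:
play_rows:
  deltas:
    - {"gripper": 0.04, "offset": [0.0158, -0.0057, 0.008], "delta_rot": [0, 0, -0.2]}
    - {"gripper": 0.04, "offset": [0.0158, -0.0057, 0.008], "delta_rot": [0, 0, -0.2]}
    - {"gripper": 0.04, "offset": [0.0158, -0.0057, 0.008], "delta_rot": [0, 0, -0.2]}
    - {"gripper": 0.04, "offset": [0.0158, -0.0057, 0.008], "delta_rot": [0, 0, -0.2]}
    - {"gripper": 0.04, "offset": [0.0158, -0.0057, 0.008], "delta_rot": [0, 0, -0.3]}
    - {"gripper": 0.04, "offset": [0, 0, 0], "delta_rot": [0, 0, 0]}

```text
clock: 17.75
tool_pos: [0.3878, 0.2236, 0.2275]
ee_rot: [0.678, 0.735, -0.001, -0.001]
contact_force: [0.1, 0.6, -0.5]
gripper_width: 0.04
```

```bash
python3 w.py 13
python3 - <<'E'
import sys;sys.argv=['x','13']
from h import *
import pickle
c=pickle.load(open('w13.pkl','rb'))
print(proj(c,[[.3847,.2877,.149],[.3943,.1594,.149],[.3895,.2235,.149]]))
E
```

```text
17.75 [0.3878 0.2236 0.2275] [ 0.0603  0.4247 -0.879   1.9647  0.4016  0.9377 -0.9398] 0.04003138227077692 [ 0.1423  0.5616 -0.5134]
[[-0.0795  0.9968 -0.0027]
 [ 0.9968  0.0795  0.0006]
 [ 0.0008 -0.0027 -1.    ]]
jar [0.3882 0.2246 0.2383] axis [-0.0559  0.7402  0.6699]
[[253.36745814 115.39002096]
 [252.36701091 274.37366656]
 [252.82810665 201.35849467]]
```

View pics/wrist13.png

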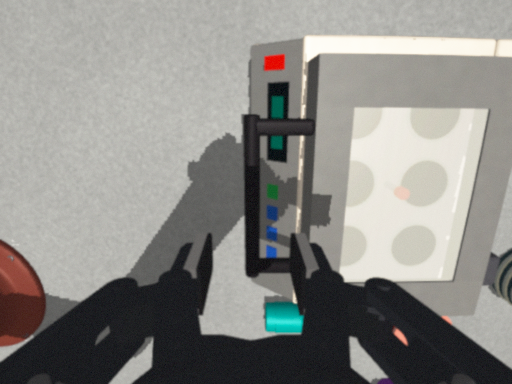

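The bar is vertical in the wrist view at column 252, as projected, and centred between the fingers (208 to 296). I'll descend onto it.

Request:
play_rows:
  deltas:
    - {"gripper": 0.04, "offset": [0, 0.0016, 0.0135], "delta_rot": [0, 0, 0]}
    - {"gripper": 0.04, "offset": [0, 0, 0.0135], "delta_rot": [0, 0, 0]}
    - {"gripper": 0.04, "offset": [0, 0, 0.0135], "delta_rot": [0, 0, 0]}
    - {"gripper": 0.04, "offset": [0, 0, 0.0135], "delta_rot": [0, 0, 0]}
    - {"gripper": 0.04, "offset": [0, 0, 0.0135], "delta_rot": [0, 0, 0]}
    - {"gripper": 0.04, "offset": [0, 0, 0.0135], "delta_rot": [0, 0, 0]}
    - {"gripper": 0.04, "offset": [0, 0, 0.0135], "delta_rot": [0, 0, 0]}
    - {"gripper": 0.04, "offset": [0, 0, 0.002], "delta_rot": [0, 0, 0]}
    - {"gripper": 0.04, "offset": [0, 0, 0], "delta_rot": [0, 0, 0]}

```text
clock: 18.92
tool_pos: [0.389, 0.2244, 0.1317]
ee_rot: [0.678, 0.735, 0.0, -0.0]
contact_force: [0.1, -0.8, 0.2]
gripper_width: 0.04
```

```bash
python3 w.py 14
```

```text
18.925 [0.389  0.2244 0.1317] [-0.0588  0.5582 -0.7476  2.0859  0.5824  0.7135 -1.1063] 0.0399608575866447 [ 0.0556 -0.817   0.2471]
[[-0.0807  0.9967  0.0001]
 [ 0.9967  0.0807  0.0003]
 [ 0.0003  0.0001 -1.    ]]
jar [0.3894 0.2254 0.1425] axis [-0.0587  0.7403  0.6695]
```

View pics/wrist14.png

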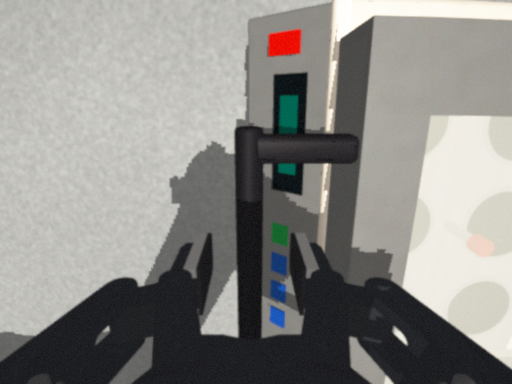

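Request:
play_rows:
  deltas:
    - {"gripper": 0.025, "offset": [0, 0, 0], "delta_rot": [0, 0, 0]}
    - {"gripper": 0.015, "offset": [0, 0, 0], "delta_rot": [0, 0, 0]}
    - {"gripper": 0.006, "offset": [0, 0, 0], "delta_rot": [0, 0, 0]}
    - {"gripper": 0.006, "offset": [0, 0, 0], "delta_rot": [0, 0, 0]}
    - {"gripper": 0.006, "offset": [0, 0, 0], "delta_rot": [0, 0, 0]}

```text
clock: 19.6
tool_pos: [0.3883, 0.2242, 0.1321]
ee_rot: [0.678, 0.735, -0.0, 0.0]
contact_force: [-2.2, -1.1, 5.7]
gripper_width: 0.01
```

```bash
python3 w.py 15
python3 - <<'E'
from cell import manip
import cv2
im=manip.camera('scene');cv2.imwrite('pics/scene15c.png',cv2.resize(im[120:300,260:440,::-1],None,fx=3.3,fy=3.3,interpolation=cv2.INTER_CUBIC))
E
```

```text
19.6 [0.3883 0.2242 0.1321] [-0.0585  0.5571 -0.7486  2.0866  0.5813  0.7149 -1.1064] 0.0100040403973216 [-2.2341 -1.1172  5.6557]
[[-0.0806  0.9967 -0.0005]
 [ 0.9967  0.0806 -0.0006]
 [-0.0005 -0.0006 -1.    ]]
jar [0.3887 0.2252 0.1429] axis [-0.0582  0.7409  0.6689]
```

View pics/wrist15.png

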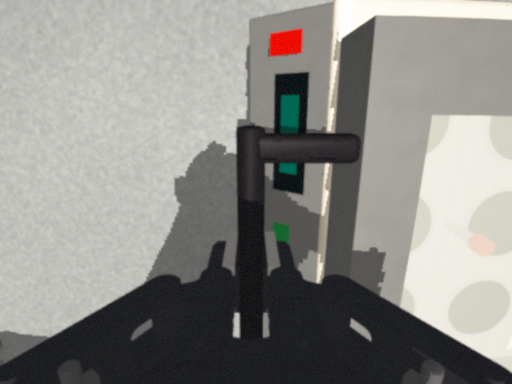

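View pics/scene15c.png

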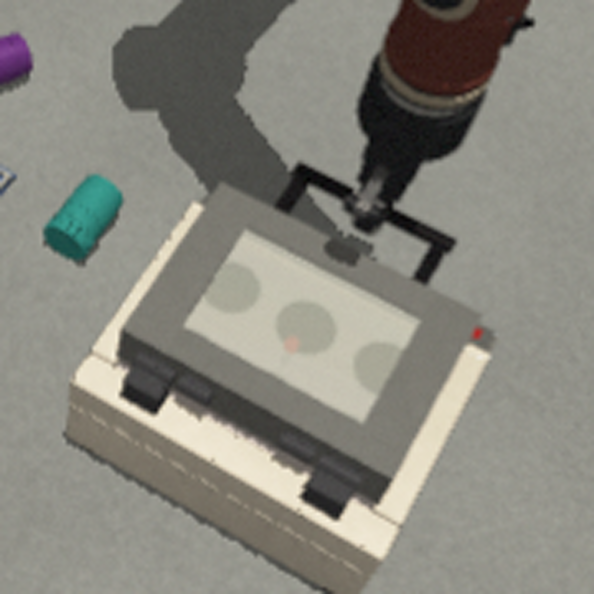

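The bar is gripped: the opening reads 10 mm, 2 mm under true as it did with the jar, and forces are small. Now to compute the arc.

```bash
cat > arc.py <<'E'
import numpy as np
r=np.hypot(.2,.012);p0=np.arctan2(.012,.2)
def bar(t): return np.array([-r*np.cos(p0+t)+.2, r*np.sin(p0+t)-.012])
if __name__=='__main__':
    ts=[0,.01,.03,.06,.1]+list(np.arange(.15,1.36,.05))+[1.39,1.42,1.45,1.475,1.495,1.51]
    q=bar(0)
    for i in range(1,len(ts)):
        d=np.round(bar(ts[i])-q,4); q=q+d
        print(i,round(ts[i],3),d,q.round(4))
E
python3 arc.py
```

```text
1 0.01 [0.0001 0.002 ] [0.0001 0.002 ]
2 0.03 [0.0003 0.004 ] [0.0004 0.006 ]
3 0.06 [0.0007 0.006 ] [0.0011 0.012 ]
4 0.1 [0.0011 0.0079] [0.0022 0.0199]
5 0.15 [0.0018 0.0099] [0.004  0.0298]
6 0.2 [0.0024 0.0097] [0.0064 0.0395]
7 0.25 [0.0028 0.0096] [0.0092 0.0491]
8 0.3 [0.0033 0.0095] [0.0125 0.0586]
9 0.35 [0.0037 0.0093] [0.0162 0.0679]
10 0.4 [0.0043 0.009 ] [0.0205 0.0769]
11 0.45 [0.0046 0.0089] [0.0251 0.0858]
12 0.5 [0.0051 0.0086] [0.0302 0.0944]
13 0.55 [0.0056 0.0084] [0.0358 0.1028]
14 0.6 [0.0059 0.008 ] [0.0417 0.1108]
15 0.65 [0.0063 0.0078] [0.048  0.1186]
16 0.7 [0.0068 0.0074] [0.0548 0.126 ]
17 0.75 [0.007  0.0071] [0.0618 0.1331]
18 0.8 [0.0075 0.0067] [0.0693 0.1398]
19 0.85 [0.0077 0.0064] [0.077  0.1462]
20 0.9 [0.0081 0.0059] [0.0851 0.1521]
21 0.95 [0.0083 0.0056] [0.0934 0.1577]
22 1.0 [0.0086 0.0051] [0.102  0.1628]
23 1.05 [0.0089 0.0047] [0.1109 0.1675]
24 1.1 [0.0091 0.0042] [0.12   0.1717]
25 1.15 [0.0093 0.0038] [0.1293 0.1755]
26 1.2 [0.0094 0.0033] [0.1387 0.1788]
27 1.25 [0.0096 0.0028] [0.1483 0.1816]
28 1.3 [0.0098 0.0023] [0.1581 0.1839]
29 1.35 [0.0098 0.0019] [0.1679 0.1858]
30 1.39 [0.0079 0.0011] [0.1758 0.1869]
31 1.42 [0.006  0.0006] [0.1818 0.1875]
32 1.45 [0.006  0.0005] [0.1878 0.188 ]
33 1.475 [0.005  0.0002] [0.1928 0.1882]
34 1.495 [0.004  0.0001] [0.1968 0.1883]
35 1.51 [0.003  0.0001] [0.1998 0.1884]
```

Request:
play_rows:
  deltas:
    - {"gripper": 0.006, "offset": [0, 0.0001, -0.002], "delta_rot": [0, 0, 0]}
    - {"gripper": 0.006, "offset": [0, 0.0003, -0.004], "delta_rot": [0, 0, 0]}
    - {"gripper": 0.006, "offset": [0, 0.0007, -0.006], "delta_rot": [0, 0, 0]}
    - {"gripper": 0.006, "offset": [0, 0.0011, -0.0079], "delta_rot": [0, 0, 0]}
    - {"gripper": 0.006, "offset": [0, 0.0018, -0.0099], "delta_rot": [0, 0, 0]}

```text
clock: 20.32
tool_pos: [0.3921, 0.2245, 0.1618]
ee_rot: [0.678, 0.735, -0.001, -0.0]
contact_force: [-2.7, 2.0, -5.1]
gripper_width: 0.01
```

```bash
python3 w.py 16
```

```text
20.325 [0.3921 0.2245 0.1618] [-0.0168  0.5193 -0.7958  2.0434  0.5211  0.7902 -1.0456] 0.009966879554491343 [-2.7069  2.0276 -5.1157]
[[-0.0809  0.9967 -0.0016]
 [ 0.9967  0.0809 -0.0003]
 [-0.0002 -0.0016 -1.    ]]
jar [0.3926 0.2255 0.1726] axis [-0.0577  0.7407  0.6691]
```

View pics/wrist16.png

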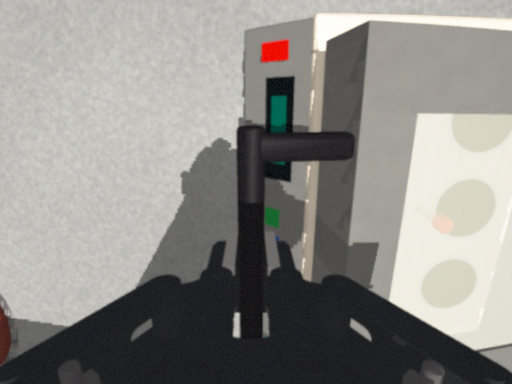

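The hood is rising with the bar held in the same place, and the vertical load is about 5 N. Continuing along the arc.

Request:
play_rows:
  deltas:
    - {"gripper": 0.006, "offset": [0, 0.0024, -0.0097], "delta_rot": [0, 0, 0]}
    - {"gripper": 0.006, "offset": [0, 0.0028, -0.0096], "delta_rot": [0, 0, 0]}
    - {"gripper": 0.006, "offset": [0, 0.0033, -0.0095], "delta_rot": [0, 0, 0]}
    - {"gripper": 0.006, "offset": [0, 0.0037, -0.0093], "delta_rot": [0, 0, 0]}
    - {"gripper": 0.006, "offset": [0, 0.0043, -0.009], "delta_rot": [0, 0, 0]}
    - {"gripper": 0.006, "offset": [0, 0.0046, -0.0089], "delta_rot": [0, 0, 0]}
    - {"gripper": 0.006, "offset": [0, 0.0051, -0.0086], "delta_rot": [0, 0, 0]}
    - {"gripper": 0.006, "offset": [0, 0.0056, -0.0084], "delta_rot": [0, 0, 0]}

```text
clock: 21.38
tool_pos: [0.4224, 0.227, 0.2352]
ee_rot: [0.678, 0.735, -0.002, -0.001]
contact_force: [-7.7, 0.9, 1.3]
gripper_width: 0.0097
```

```bash
python3 st.py
```

```text
21.375 [0.4224 0.227  0.2352] [ 0.059   0.4658 -0.8654  1.8744  0.4168  0.9981 -0.9061] 0.009693111729891757 [-7.6769  0.9394  1.3052]
[[-0.0812  0.9967 -0.0043]
 [ 0.9967  0.0812 -0.0016]
 [-0.0012 -0.0044 -1.    ]]
jar [0.4228 0.228  0.246 ] axis [-0.0561  0.7415  0.6684]
```

Request:
play_rows:
  deltas:
    - {"gripper": 0.006, "offset": [0, 0.0059, -0.008], "delta_rot": [0, 0, 0]}
    - {"gripper": 0.006, "offset": [0, 0.0063, -0.0078], "delta_rot": [0, 0, 0]}
    - {"gripper": 0.006, "offset": [0, 0.0068, -0.0074], "delta_rot": [0, 0, 0]}
    - {"gripper": 0.006, "offset": [0, 0.007, -0.0071], "delta_rot": [0, 0, 0]}
    - {"gripper": 0.006, "offset": [0, 0.0075, -0.0067], "delta_rot": [0, 0, 0]}
    - {"gripper": 0.006, "offset": [0, 0.0077, -0.0064], "delta_rot": [0, 0, 0]}
    - {"gripper": 0.006, "offset": [0, 0.0081, -0.0059], "delta_rot": [0, 0, 0]}

```text
clock: 22.25
tool_pos: [0.4696, 0.2309, 0.2861]
ee_rot: [0.677, 0.736, -0.004, -0.001]
contact_force: [-11.9, -2.3, 11.9]
gripper_width: 0.0098
```

```bash
python3 w.py 17;python3 - <<'E'
from cell import manip
import cv2
im=manip.camera('scene');cv2.imwrite('pics/scene17c.png',cv2.resize(im[100:300,260:440,::-1],None,fx=3,fy=3,interpolation=cv2.INTER_CUBIC))
E
```

```text
22.25 [0.4696 0.2309 0.2861] [ 0.071   0.4842 -0.872   1.6815  0.3947  1.1714 -0.8218] 0.009830563936860128 [-11.887   -2.2954  11.9458]
[[-0.082   0.9966 -0.0072]
 [ 0.9966  0.082  -0.0035]
 [-0.0029 -0.0074 -1.    ]]
jar [0.4701 0.232  0.2969] axis [-0.0548  0.7427  0.6671]
```

View pics/wrist17.png

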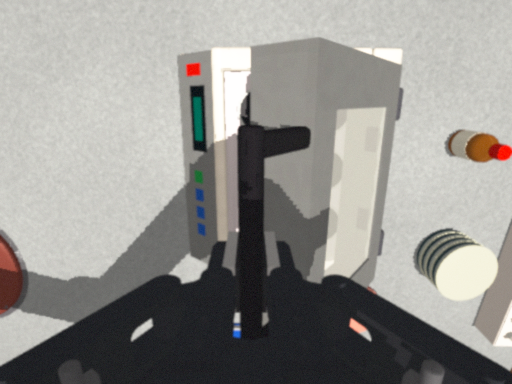

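View pics/scene17c.png

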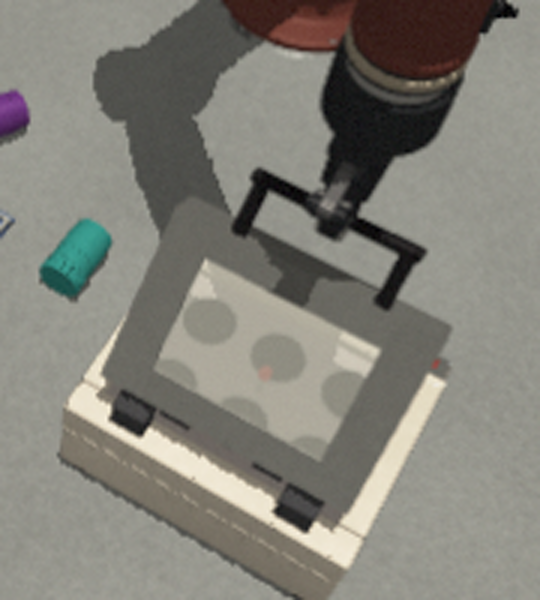

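The forces have grown to about 17 N, pointing radially outward, so the commanded radius is 2–3 mm small. I'll add a little outward (up) correction as I go.

Request:
play_rows:
  deltas:
    - {"gripper": 0.006, "offset": [0, 0.0075, -0.0064], "delta_rot": [0, 0, 0]}
    - {"gripper": 0.006, "offset": [0, 0.0081, -0.006], "delta_rot": [0, 0, 0]}
    - {"gripper": 0.006, "offset": [0, 0.0085, -0.0054], "delta_rot": [0, 0, 0]}
    - {"gripper": 0.006, "offset": [0, 0.0089, -0.0047], "delta_rot": [0, 0, 0]}

```text
clock: 22.85
tool_pos: [0.5062, 0.234, 0.3087]
ee_rot: [0.678, 0.735, 0.0, 0.0]
contact_force: [-3.8, 0.2, 2.2]
gripper_width: 0.0099
```

```bash
cat > sw.py <<'E'
from st import *
d=np.array(s['tool_pos'])-[.3883,.2242,.1321]
hx=d[:2]@[.9971,.0755];v=np.array([-.2+hx,.012+d[2]])
print('disp',hx,d[2],'r',np.hypot(*v),'theta',np.arctan2(v[1],-v[0])-.06,'lat',d[:2]@[-.0755,.9971],'mom',s['moment'])
E
python3 sw.py
```

```text
22.85 [0.5062 0.234  0.3087] [ 0.0602  0.5164 -0.8613  1.559   0.4053  1.2538 -0.7835] 0.009922618812560778 [-3.814   0.222   2.1561]
[[-0.0808  0.9967  0.0003]
 [ 0.9967  0.0808  0.0003]
 [ 0.0003  0.0003 -1.    ]]
jar [0.5066 0.235  0.3195] axis [-0.0589  0.7403  0.6695]
disp 0.11828517641083645 0.17663438810441656 r 0.20557296702080208 theta 1.10200786980654 lat 0.0008751291103622329 mom [ 0.1023  1.2316 -0.0308]
```

Request:
play_rows:
  deltas:
    - {"gripper": 0.006, "offset": [0, 0.009, -0.0037], "delta_rot": [0, 0, 0]}
    - {"gripper": 0.006, "offset": [0, 0.0092, -0.0032], "delta_rot": [0, 0, 0]}
    - {"gripper": 0.006, "offset": [0, 0.0094, -0.0028], "delta_rot": [0, 0, 0]}
    - {"gripper": 0.006, "offset": [0, 0.0095, -0.0024], "delta_rot": [0, 0, 0]}
    - {"gripper": 0.006, "offset": [0, 0.0096, -0.0019], "delta_rot": [0, 0, 0]}

```text
clock: 23.48
tool_pos: [0.5541, 0.238, 0.3236]
ee_rot: [0.678, 0.735, 0.002, 0.001]
contact_force: [-3.7, 1.7, 8.0]
gripper_width: 0.0098
```

```bash
python3 sw.py; python3 w.py 18 >/dev/null
```

```text
23.475 [0.5541 0.238  0.3236] [ 0.032   0.5783 -0.8405  1.4069  0.4321  1.342  -0.7424] 0.009790343336577943 [-3.6756  1.7218  8.0397]
[[-0.0799  0.9968  0.0034]
 [ 0.9968  0.0799  0.002 ]
 [ 0.0017  0.0036 -1.    ]]
jar [0.5544 0.239  0.3344] axis [-0.0603  0.7392  0.6706]
disp 0.16631518230890446 0.1914898864013857 r 0.20625906237188998 theta 1.3467483612646984 lat 0.0012370206893093072 mom [0.058  1.2792 0.0398]
```

View pics/wrist18.png

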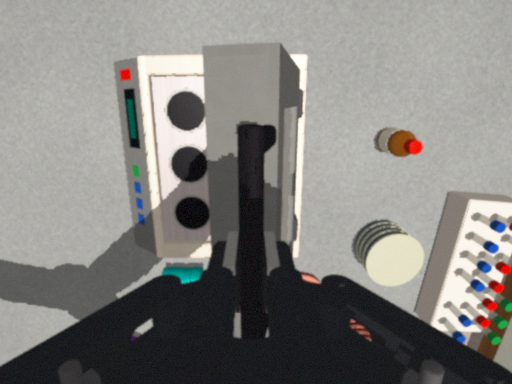

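Request:
play_rows:
  deltas:
    - {"gripper": 0.006, "offset": [0, 0.008, -0.002], "delta_rot": [0, 0, 0]}
    - {"gripper": 0.006, "offset": [0, 0.007, -0.0015], "delta_rot": [0, 0, 0]}
    - {"gripper": 0.006, "offset": [0, 0.006, -0.001], "delta_rot": [0, 0, 0]}
    - {"gripper": 0.006, "offset": [0, 0.004, -0.0005], "delta_rot": [0, 0, 0]}
    - {"gripper": 0.006, "offset": [0, 0.003, -0.0002], "delta_rot": [0, 0, 0]}
    - {"gripper": 0.006, "offset": [0, 0, 0], "delta_rot": [0, 0, 0]}

```text
clock: 24.28
tool_pos: [0.5822, 0.2403, 0.3272]
ee_rot: [0.678, 0.735, 0.002, 0.0]
contact_force: [-2.9, 1.6, 5.4]
gripper_width: 0.0098
```

```bash
python3 sw.py; python3 w.py 19 >/dev/null;python3 - <<'E'
from cell import manip
import cv2
im=manip.camera('scene');cv2.imwrite('pics/scene19.png',im[:,:,::-1]);cv2.imwrite('pics/scene19c.png',cv2.resize(im[100:300,260:440,::-1],None,fx=3,fy=3,interpolation=cv2.INTER_CUBIC))
im=manip.camera('top');cv2.imwrite('pics/top19.png',im[:,:,::-1]);cv2.imwrite('pics/top19c.png',cv2.resize(im[150:280,110:240,::-1],None,fx=4.5,fy=4.5,interpolation=cv2.INTER_CUBIC))
E
```

```text
24.275 [0.5822 0.2403 0.3272] [ 0.0117  0.6203 -0.8264  1.3181  0.45    1.3881 -0.7177] 0.009762670249647852 [-2.949   1.6282  5.4074]
[[-0.0798  0.9968  0.0031]
 [ 0.9968  0.0797  0.0024]
 [ 0.0021  0.0033 -1.    ]]
jar [0.5826 0.2413 0.338 ] axis [-0.0601  0.7389  0.6709]
disp 0.1945801747909337 0.1951139508031352 r 0.20718485254134855 theta 1.4846339723781155 lat 0.001402765575843131 mom [0.2624 0.7484 0.0522]
```

View pics/scene19c.png

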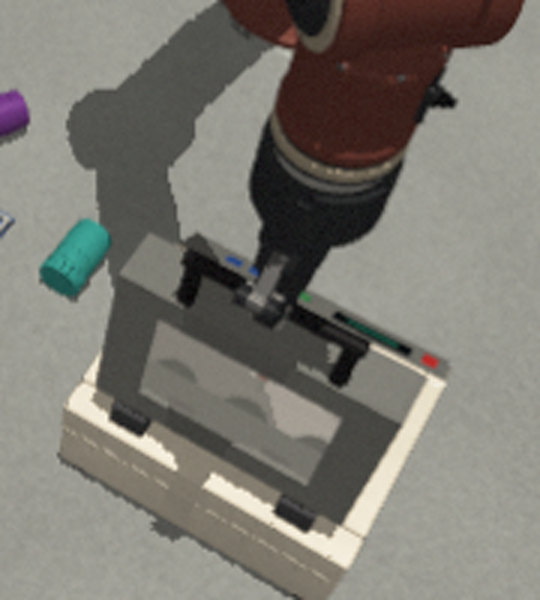

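View pics/top19c.png

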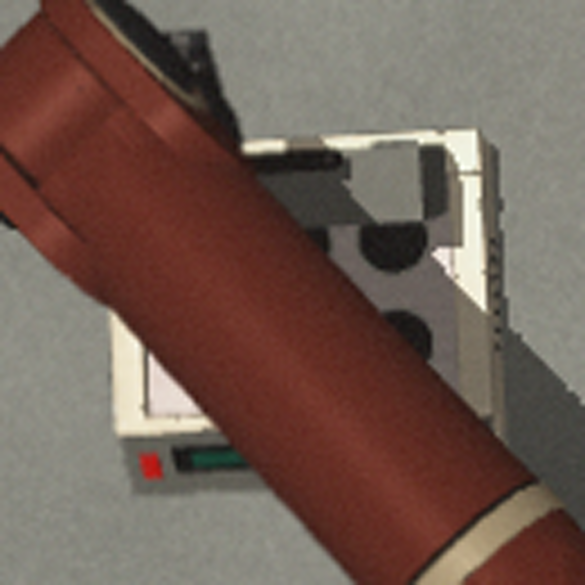

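View pics/wrist19.png

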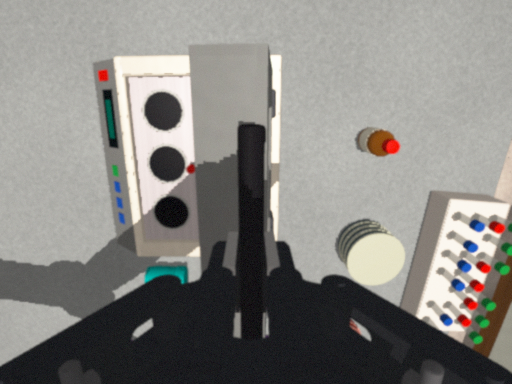

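Run:
```python
from cell import manip
from h import *
import pickle
np.set_printoptions(precision=4,suppress=True)
ct=manip.get_calibration('top');cs=manip.get_calibration('scene');c=pickle.load(open('w19.pkl','rb'))
S=lambda X,Y:(260+(X+.5)/3-.5,100+(Y+.5)/3-.5);T=lambda X,Y:(110+(X+.5)/4.5-.5,150+(Y+.5)/4.5-.5)
A=(cs,*S(190,259));B=(cs,*S(366,346));Tt=(ct,*T(342,160));W=(c,252,128)
print('-y end: top',atz(*Tt,.337),'scene',atz(*A,.337),'tri',tri([Tt,A]))
print('+y end: wrist',atz(*W,.337),'scene',atz(*B,.337),'tri',tri([W,B]))
# expected ends: mid=(.3885,.2235)+.2*(.9971,.0755)
m=np.array([.5879,.2386]);e=np.array([-.0755,.9971])*.065
for sg in(1,-1):
    P=np.r_[m+sg*e,.337];print('exp',P,proj(cs,P),proj(ct,P),proj(c,P))
print(S(190,259),S(366,346),T(342,160))
```

```text
-y end: top [0.5876 0.172  0.337 ] scene [0.5866 0.1767 0.337 ] tri [0.5866 0.1743 0.335 ]
+y end: wrist [0.5781 0.3032 0.337 ] scene [0.5736 0.2991 0.337 ] tri [0.578  0.3017 0.3438]
exp [0.583  0.3034 0.337 ] [[381.1842 219.7402]] [[132.8858 185.7259]] [[263.3557 128.3121]]
exp [0.5928 0.1738 0.337 ] [[320.0091 187.3474]] [[184.9829 183.0317]] [[259.6138 364.5853]]
(323.0, 186.0) (381.6666666666667, 215.0) (185.61111111111111, 185.16666666666666)
```

Both bar ends, measured at x 0.587 and 0.578, put the bar's middle at x≈0.5826. That agrees with the TCP and is about 5.5 mm short of straight above the pin (x≈0.588). I'll go the last few millimetres gently.

Request:
play_rows:
  deltas:
    - {"gripper": 0.006, "offset": [0, 0.002, 0], "delta_rot": [0, 0, 0]}
    - {"gripper": 0.006, "offset": [0, 0.002, 0], "delta_rot": [0, 0, 0]}
    - {"gripper": 0.006, "offset": [0, 0.0015, 0], "delta_rot": [0, 0, 0]}
    - {"gripper": 0.006, "offset": [0, 0, 0], "delta_rot": [0, 0, 0]}
    - {"gripper": 0.006, "offset": [0, 0, 0], "delta_rot": [0, 0, 0]}

```text
clock: 25.05
tool_pos: [0.5871, 0.2407, 0.3273]
ee_rot: [0.678, 0.735, 0.001, 0.0]
contact_force: [-2.2, 1.5, 6.5]
gripper_width: 0.0093
```

```bash
python3 sw.py; python3 w.py 20 >/dev/null;python3 - <<'E'
from cell import manip
import cv2
im=manip.camera('scene');cv2.imwrite('pics/scene20.png',im[:,:,::-1]);cv2.imwrite('pics/scene20c.png',cv2.resize(im[160:290,270:420,::-1],None,fx=4.5,fy=4.5,interpolation=cv2.INTER_CUBIC))
im=manip.camera('top');cv2.imwrite('pics/top20.png',im[:,:,::-1]);cv2.imwrite('pics/top20c.png',cv2.resize(im[165:215,150:230,::-1],None,fx=9,fy=9,interpolation=cv2.INTER_CUBIC))
E
```

```text
25.05 [0.5871 0.2407 0.3273] [ 0.0077  0.6285 -0.8238  1.3021  0.4533  1.3966 -0.713 ] 0.009349374935428891 [-2.2301  1.498   6.5366]
[[-0.08    0.9968  0.0021]
 [ 0.9968  0.08    0.002 ]
 [ 0.0019  0.0023 -1.    ]]
jar [0.5875 0.2417 0.3381] axis [-0.0596  0.7392  0.6707]
disp 0.19947921621633713 0.19518311620374967 r 0.20718377073421018 theta 1.508282692014362 lat 0.0014365815671186569 mom [0.2855 1.0041 0.0867]
```

View pics/scene20c.png

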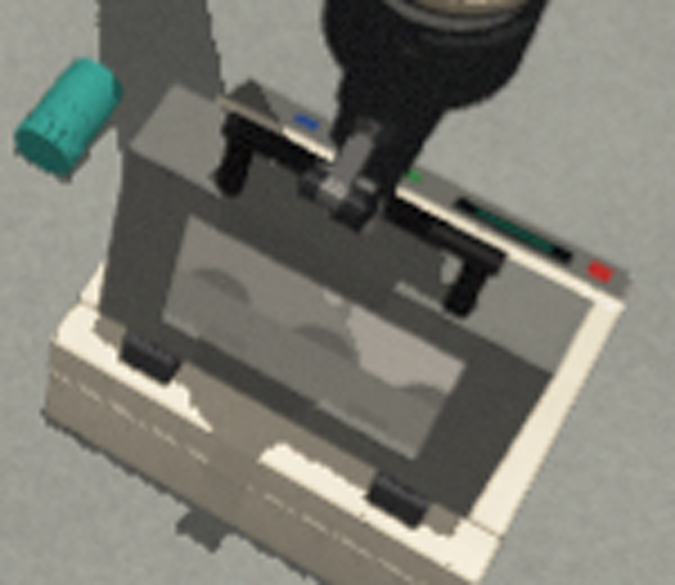

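View pics/top20c.png

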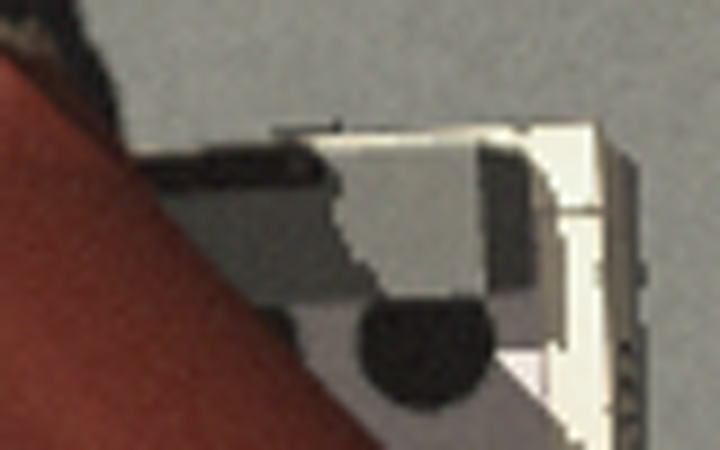

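View pics/wrist20.png

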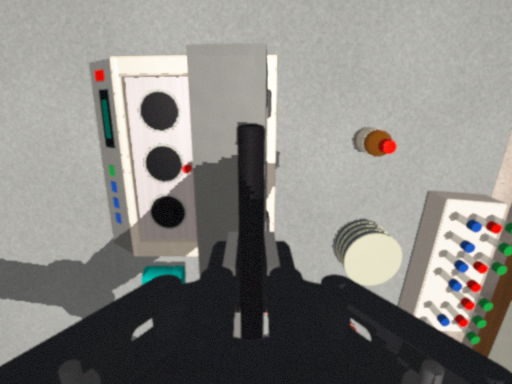

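Run:
```python
from cell import manip
from h import *
import pickle
np.set_printoptions(precision=4,suppress=True)
ct=manip.get_calibration('top');cs=manip.get_calibration('scene');c=pickle.load(open('w20.pkl','rb'))
S=lambda X,Y:(270+(X+.5)/4.5-.5,160+(Y+.5)/4.5-.5);T=lambda X,Y:(150+(X+.5)/9-.5,165+(Y+.5)/9-.5)
A=(cs,*S(230,122));B=(cs,*S(500,252));Tt=(ct,*T(326,168));W=(c,251,128)
print('-y end: top',atz(*Tt,.337),'scene',atz(*A,.337),'tri',tri([Tt,A]))
print('+y end: wrist',atz(*W,.337),'scene',atz(*B,.337),'tri',tri([W,B]))
h=np.array([.5880,.2385,.137]);ex=np.array([.9971,.0755,0]);ey=np.array([-.0755,.9971,0]);ez=np.array([0,0,1.])
def pt(x,y,z,t):
    # x rel hinge (neg forward), rotate raising front
    X=x*np.cos(t)+z*np.sin(t); Z=-x*np.sin(t)+z*np.cos(t)
    return h+X*ex+y*ey+Z*ez
for name,cc in(('scene20',cs),('top20',ct),('wrist20',c)):
    im=cv2.imread(f'pics/{name}.png')
    f=2; im=cv2.resize(im,None,fx=f,fy=f,interpolation=cv2.INTER_CUBIC)
    for t,col in((1.41,(255,0,0)),(1.51,(0,255,0)),(1.61,(0,0,255))):
        P=[pt(-.2,-.065,.012,t),pt(-.2,.065,.012,t)]
        Q=[pt(-.155,-.105,.017,t),pt(-.155,.105,.017,t),pt(-.155,.105,-.027,t),pt(-.155,-.105,-.027,t)]
        for L,cl in((P,0),(Q,1)):
            q=(proj(cc,L)*f+.5).astype(int);cv2.polylines(im,[q.reshape(-1,1,2)],bool(cl),col,1)
    y0,x0={'scene20':(160,270),'top20':(150,110),'wrist20':(20,100)}[name]
    cv2.imwrite(f'pics/{name}o.png',cv2.resize(im[y0*2:y0*2+280,x0*2:x0*2+320],None,fx=2.1,fy=2.1,interpolation=cv2.INTER_CUBIC))
```

```text
-y end: top [0.5924 0.1718 0.337 ] scene [0.5907 0.1741 0.337 ] tri [0.5917 0.173  0.3372]
+y end: wrist [0.5826 0.3035 0.337 ] scene [0.5758 0.2984 0.337 ] tri [0.5824 0.3018 0.3473]
```

View pics/scene20o.png

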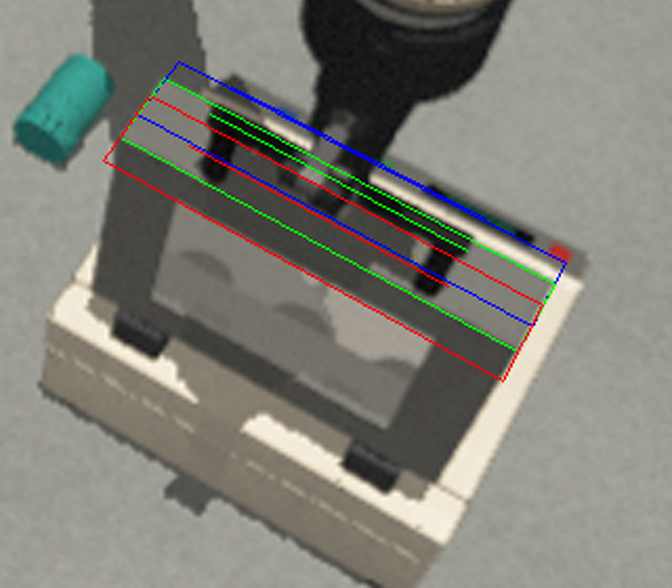

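View pics/top20o.png

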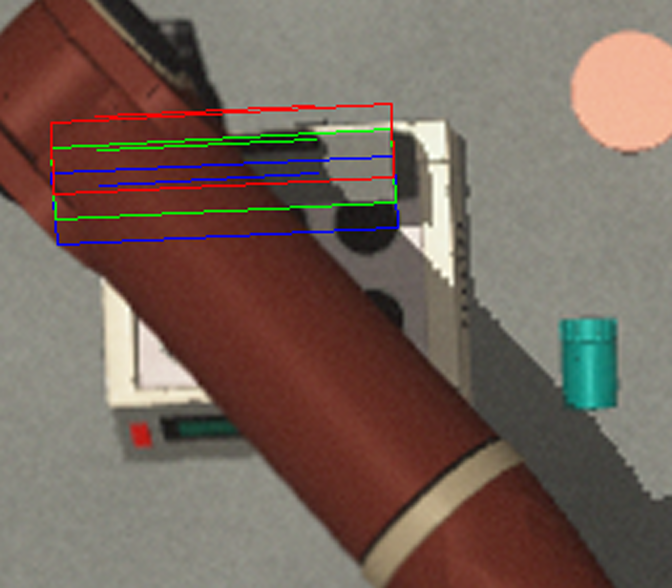

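The 1.51 rad overlay (green) matches the hood edges and bar in both the scene and top views. The bar's middle is at x≈0.587, against the pin at 0.588. I'll hold briefly and check for drift, and check the rest of the bench.

Request:
play_rows:
  deltas:
    - {"gripper": 0.006, "offset": [0, 0, 0], "delta_rot": [0, 0, 0]}
    - {"gripper": 0.006, "offset": [0, 0, 0], "delta_rot": [0, 0, 0]}
    - {"gripper": 0.006, "offset": [0, 0, 0], "delta_rot": [0, 0, 0]}
    - {"gripper": 0.006, "offset": [0, 0, 0], "delta_rot": [0, 0, 0]}
    - {"gripper": 0.006, "offset": [0, 0, 0], "delta_rot": [0, 0, 0]}
    - {"gripper": 0.006, "offset": [0, 0, 0], "delta_rot": [0, 0, 0]}

```text
clock: 25.95
tool_pos: [0.5871, 0.2407, 0.3273]
ee_rot: [0.678, 0.735, 0.001, 0.0]
contact_force: [-1.5, 1.4, 6.7]
gripper_width: 0.0096
```

```bash
python3 sw.py
python3 - <<'E'
from cell import manip
import cv2,numpy as np
a=cv2.imread('pics/scene20.png')
im=manip.camera('scene')[:,:,::-1];cv2.imwrite('pics/scene21.png',im)
print('diff vs scene20',np.abs(im[160:290,270:420].astype(int)-a[160:290,270:420]).mean())
z=cv2.imread('pics/scene0.png')
cv2.imwrite('pics/cmp21.png',np.hstack([cv2.resize(z[90:270,110:310],None,fx=1.98,fy=1.98),cv2.resize(im[90:270,110:310],None,fx=1.98,fy=1.98)]))
E
```

```text
25.95 [0.5871 0.2407 0.3273] [ 0.0076  0.6285 -0.8239  1.3022  0.4533  1.3966 -0.713 ] 0.009610729832911676 [-1.5192  1.3743  6.7055]
[[-0.0802  0.9968  0.0021]
 [ 0.9968  0.0802  0.002 ]
 [ 0.0018  0.0023 -1.    ]]
jar [0.5875 0.2418 0.3381] axis [-0.0597  0.7392  0.6707]
disp 0.19942889148408469 0.19518218116236313 r 0.20718296830611152 theta 1.5080397814868987 lat 0.0014856147011557289 mom [0.2723 0.9758 0.0431]
diff vs scene20 1.5064615384615385
```

View pics/cmp21.png

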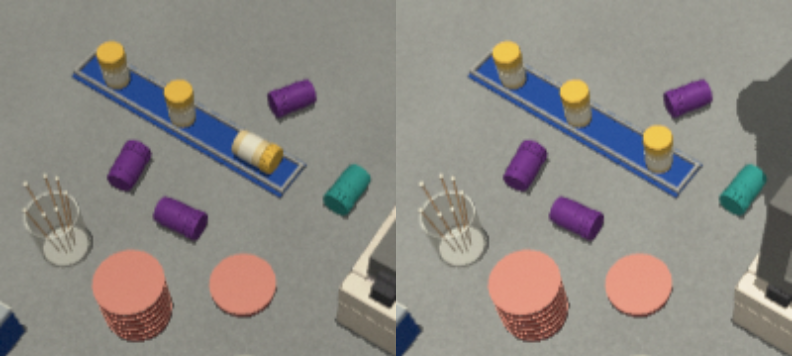

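The before/after comparison shows the third jar standing in its lane and everything else unmoved. The hood is still at its balance point, so I'm handing in.

```bash
python3 -c "
from cell import manip
print(manip.sign_off())"
```

```text
the job is handed in; nothing more can be done
None
```

I stood the fallen jar upright in its lane and let go of it, then swung the hood up to its balance point. The arm is still gripping the handle and holding the hood there. The job was handed in at about 26 s of the 59 s.

**Jar:** it stands vertical between the rails, at about (0.488, -0.116), roughly 12 mm nearer the lane's end than where it lay. In the before/after pictures its neighbours, the look-alikes, the dishes and the swabs looked unmoved.

**Hood:** the angle works out at 1.508 rad, against a balance point of 1.51. The scene and top views both match the hood drawn at 1.51. It held still for 0.9 s, with about 7 N at the wrist.

**What disagreed:** during the swing the arm met up to about 17 N pushing outward, so I added a few millimetres of upward correction. At the end the bar sat about 7 mm nearer the fingertips than when I first gripped it, but still held between the pads. The far end of the bar gave a height about 1 cm too high when worked out from two cameras; the other views agreed to within a few millimetres.

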